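# Put the hole saw away and latch the tooling cupboard

## Robot

A 7-joint arm with a two-finger parallel gripper is mounted at the origin on the work surface. World frame = base frame: x ahead of the robot, y to its left, z up, the work surface at z = 0. Lengths are in m, angles in rad, forces in N, time in s.
With the tool pointing down it reaches from about 0.35 to 0.9 m from the base axis. Payload 8.1 kg.
Tool frame: the origin (TCP) lies midway between the tips of the shut fingers; the grasp point (between the pads) lies 19 mm behind it; x points along the fingers, z is the direction in which the jaws open and shut, and the axes are right-handed (so a half turn about x gives the same grasp; the last joint's range is limited). The gripper opens to 92 mm and grips with 3 to 60 N. Pads are 19 mm wide; open, the fingers measure 130 mm over their backs; the gripper's body (75 mm by 190 mm) begins 47 mm behind the grasp point.
Start: joints at [1.195, 0.434, 0.025, 1.573, -0.012, 1.134, -0.075], TCP at [0.168, -0.602, 0.187] pointing down, gripper open.
Joint ranges: [-2.62, 2.62], [-0.44, 2.09], [-1.27, 1.32], [0.08, 2.57], [-1.32, 4.46], [0.12, 2], [-2.74, 2.74]. Speed limits (rad/s): [2.22, 2.22, 3.01, 3.01, 3.14, 3.14, 3.14].

## Interface

Orientations are given as a rotation vector (axis times angle).
In Python, from cell import arm gives the robot as it stands. The module is installed in compiled form; this text tells all that it offers.
- The arm moves only by the tool move_arm, never from a script. Its argument "steps" is text: rows parted by semicolons, each of 5 numbers parted by spaces: the shift along the tool's x, y, z in m, then the turn about the tool's x in rad, then the closure in counts, from 0 (fully open) to 255 (shut). A call has 1 to 10 rows; each row is the pose to reach, as a shift and turn from the pose commanded when the call began, along the tool's axes at that moment; what a row does not reach only later rows make up. A row lasts 1/12 s, in which the tool goes at most 41.7 mm and 7.16 degrees, less where a joint would pass 70% of its speed; a pose out of reach is approached as far as the arm can. A call with a gripper value outside its range is refused whole. The fingers move at their own pace and stop on an object; "squeeze" is the grip in N (left out, the last holds). Time passes only in rows, so rows that repeat a pose let the fingers close. It gives the time, the measured TCP pose, the force and the opening at its end, in the units of the state.
- arm.observe(): the state, without advancing time (a new reading comes with each control period).
- arm.get_image(name): name is "side" or "top" or "wrist"; returns a dict with "img" (400x640x3 uint8, blue, green, red), "z_map" (400x640 float32, m along the optical axis (not along the pixel's ray), 0 where there is no reading), "vfov" (degrees; the focal length in pixels is half the picture's height over the tangent of half this angle, whatever the lens; pixels are square), "cx", "cy" (the principal point, pixels), "extrinsics" (4x4, takes a point from camera to world coordinates). Camera axes: x right, y up, looking along -z (the intrinsics and any distortion apply to the point x, -y, -z); pixel columns grow to the right and rows downward; lengths in m; the calibration is good to about 2 mm. A picture is of the moment at which its call begins.
- arm.sign_off(): hands the job in, once; it reports no verdict.
The state is a dict: "clock": time; "joints": joint angles; "dq": joint speeds; "joint_efforts": joint torques, N m; "position": TCP position; "ee_rot": TCP orientation; "force": force on the tool from outside, world axes, zero at the start; "ft_torque": the same for the moment, N m; "width": opening from 0.0 (shut) to 1.0 (fully open).
Only numpy, scipy, OpenCV 4.12 (cv2) and the standard library are available. Lean on these libraries where they do the work, as an engineer would, in place of code of your own. Each camera call takes 0.05 s, during which the arm holds its last target.

## Task

Put the hole saw that is standing on the bench back upright in the empty front bay of the cupboard's pulled-out drawer, push the drawer fully home, then swing the cupboard door shut and press it until its sprung latch has snapped in behind the strike and holds by itself. Press it steadily and no harder than it takes (a light hand, never over 40 N), without slamming it, and leave the other things on the bench where they are.

Things in the scene. Friction and masses are not known exactly. Their poses are not given: they have to be found in the camera images.
- holesaw_mid (a point): The hole saw (0.16 kg), standing teeth down: a dark steel cup 44 mm across and 36 mm high with a bright 12 mm round shank standing 30 mm up from the middle of its top, 66 mm high in all. This point is on its axis, 33 mm above its foot; z is its axis, up. It can be gripped by the shank or by the cup.
- cabinet: Grey sheet-steel tooling cupboard, 230 mm wide, 240 mm deep, 262 mm high, fixed on the bench. Origin: on the bench under the middle of its front face. Its x axis points into the cupboard (away from the open front), y along the front towards the hinge side (left as one faces it), z up. The front opening spans y -102 to 102 mm and heights 24 to 250 mm.
- drawer_bay (a point): Centre of the floor of the empty front bay of the drawer, 172 mm above the bench; axes as the cupboard's. The bay is 92 mm along x and 166 mm along y inside; its side walls and the divider behind it stand 28 mm above the floor, the drawer front 56 mm. Two other hole saws (up to 60 mm high, fixed) stand in the bay behind, 98 mm farther in.
- drawer_front (a point): Middle of the top edge of the drawer's front panel, on its outer face, 228 mm above the bench. The panel is 172 mm wide, 68 mm high and 5 mm thick; axes as the cupboard's. With the drawer home its outer face stands 3 mm proud of the cupboard's front plane (the hollow door has room for it).
- drawer (a joint): How far the drawer (0.9 kg) is pulled out, m: 0 is fully home against its stop, it slides straight out along the cupboard's -x with about 2 N friction.
- door (a joint): Opening angle of the door, rad: 0 is flat against the cupboard front, it grows as it opens; it stays where it is left. Strike lip and buffered stop screws sit together on slotted brackets set by hand, so its shut depth is not known beforehand: latched, it rests somewhere from 0.013 to 0.076 (free edge 3 to 17 mm clear of the front), pushed back onto its bolt by the rubber buffers.
- door_hinge (a point): On the door's upright hinge axis (hinge side of the cupboard, 9 mm in front of its front plane, y = 119 mm in the cupboard's frame), 140 mm above the bench. Axes are the door's: with the door shut they equal the cupboard's, and they turn with it about z (turned by minus the opening angle). The door is a steel pan 18 mm thick (from x -9 to 9 mm), reaching from 6 to 232 mm from the axis along -y and from 22 to 258 mm above the bench.
- door_push (a point): Point on the door's plain outer face, 202 mm from the hinge axis (30 mm in from the free edge), 235 mm above the bench; axes are the door's, its x axis points through the door to the inside, the way to press when shutting it. A bow pull 27 mm proud sits lower on the same face, 81 to 149 mm above the bench.
- bolt (a joint): How far the brass latch bolt is pressed into its case on the inside of the door, m: 0 is sprung right out, 0.012 fully in. Riding over the strike drives it in about 7.5 mm; it snaps out only in the last 2 mm before the door meets the rigid stop screws. Unlatched, the door rests at 0.084 rad or more, or with the bolt part-way in.
- bolt_nose (a point): Tip of the latch bolt, 115 mm above the bench, inside the door's free edge; axes are the door's. Its 32 degree bevel meets the strike lip about 17 mm before the door edge's latched position. Riding over takes 10 to 25 N, least when pressed slowly, 30 mm from the free edge (more nearer the hinge); it falls by half as the bolt snaps, then climbs steeply at the stop.
- tube_offcut: Bystander: dark steel tube offcut, 48 mm across, 48 mm high, open at both ends; origin at its foot.
- rod_foot: Bystander: dark steel foot 60 mm across and 43 mm high with a 10 mm rod standing up from it, 120 mm high in all; origin at its foot.
- hinge_a: Bystander: brass barrel hinge lying on the bench, 90 mm long (along its x), 16 mm thick; origin under its middle.
- hinge_b: Bystander: another such brass barrel hinge.
- holesaw: The same hole saw; origin at the centre of its foot.
Things that resemble listed ones, but are neither listed nor needed, are in the scene too. Leave any orange or pink look-alike of the holesaw alone.

How it is judged:
By the outcome, as a careful person would: the job done as asked, in the order asked, and still so for the second after the job is handed in, with the robot touching nothing.
It also fails if it takes over 69 s, if anything falls off the work surface, if the arm or the gripper's body presses on something with over 40 N, if the wrist force passes 120 N, or if a joint passes its speed limit or range.

## Working session

There is one attempt and no reset: what is moved stays moved. The work goes in short steps, Python scripts to look and compute and a tool call to move; the robot and the scene stay as the last step left them, time stands still between calls to the robot, and variables do not carry over. Pictures are saved under pics/ and viewed, and the job is handed in when it is done.

Besides the shell and the picture viewer there is one more tool, called after ">>>" by a JSON object that holds its "method" and its "body", one argument or row to a line. move_arm: Moves the arm, as the interface text tells. Its arguments: {"type":"object","properties":{"steps":{"type":"string"},"squeeze":{"type":"number"}},"required":["steps"]}

```bash
mkdir -p pics; cat > h.py <<'E'
import numpy as np, cv2
from cell import arm
from scipy.spatial.transform import Rotation as R
def snap(n,f):
    d=arm.get_image(n); cv2.imwrite(f'pics/{f}.png',d['img']); np.savez(f'{f}.npz',**{k:d[k] for k in d}); return d
def pts(d):
    z=d['z_map']; H,W=z.shape; f=H/2/np.tan(np.radians(float(d['vfov']))/2)
    v,u=np.mgrid[:H,:W]
    P=np.stack([(u-float(d['cx']))/f*z,-(v-float(d['cy']))/f*z,-z,np.ones_like(z)],-1)
    return (P@np.array(d['extrinsics']).T)[...,:3]
def st():
    s=arm.observe(); print({k:np.round(s[k],4).tolist() for k in s}); return s
E
python3 - <<'E'
from h import *
s=st()
print(np.round(R.from_rotvec(s['ee_rot']).as_matrix(),3))
for n in ['side','top','wrist']:
    d=snap(n,n+'0'); print(n,d.keys(),d['vfov'],d['cx'],d['cy'],np.round(d['extrinsics'],3).tolist())
st()['clock']
E
```

```text
{'clock': 0.0, 'joints': [1.1954, 0.4352, 0.025, 1.5741, -0.0116, 1.134, -0.0751], 'dq': [-0.0013, -0.0003, -0.0006, 0.0002, -0.0008, -0.0001, -0.0012], 'joint_efforts': [-0.0014, -66.7846, 0.9846, -31.4462, -0.0604, 0.0432, 0.0002], 'position': [0.1682, -0.6013, 0.1863], 'ee_rot': [1.0069, 1.3274, -1.0055], 'force': [0.6045, 0.1298, -0.1017], 'ft_torque': [-0.0901, 0.0222, -0.0271], 'width': 0.9999}
[[-0.001  0.963  0.269]
 [ 0.002  0.269 -0.963]
 [-1.    -0.    -0.002]]
side dict_keys(['img', 'z_map', 'vfov', 'cx', 'cy', 'extrinsics']) 56.86215508045324 318.51935398229404 205.49866807055307 [[0.976, 0.088, -0.2, 0.384], [-0.218, 0.48, -0.85, -0.865], [0.021, 0.873, 0.487, 0.597], [0.0, 0.0, 0.0, 1.0]]
top dict_keys(['img', 'z_map', 'vfov', 'cx', 'cy', 'extrinsics']) 54.828091076595065 313.62074010400937 201.11872406624465 [[0.016, 0.993, -0.12, 0.423], [-1.0, 0.019, 0.019, -0.094], [0.022, 0.119, 0.993, 1.139], [0.0, 0.0, 0.0, 1.0]]
wrist dict_keys(['img', 'z_map', 'vfov', 'cx', 'cy', 'extrinsics']) 60.80539963938364 316.25239572709967 204.95925379119734 [[0.269, 0.933, 0.239, 0.232], [-0.963, 0.261, 0.066, -0.584], [-0.001, -0.248, 0.969, 0.384], [0.0, 0.0, 0.0, 1.0]]
{'clock': 0.15, 'joints': [1.1954, 0.435, 0.025, 1.5738, -0.0116, 1.134, -0.0751], 'dq': [0.001, -0.0016, 0.0015, -0.0039, -0.0015, 0.0007, -0.001], 'joint_efforts': [0.0024, -66.8262, 0.9864, -31.4696, -0.0604, 0.0394, 0.0001], 'position': [0.1682, -0.6015, 0.1866], 'ee_rot': [1.0066, 1.327, -1.0057], 'force': [-0.3546, -0.4787, 0.2483], 'ft_torque': [0.0069, -0.0149, -0.0331], 'width': 1.0002}
```

View pics/side0.png

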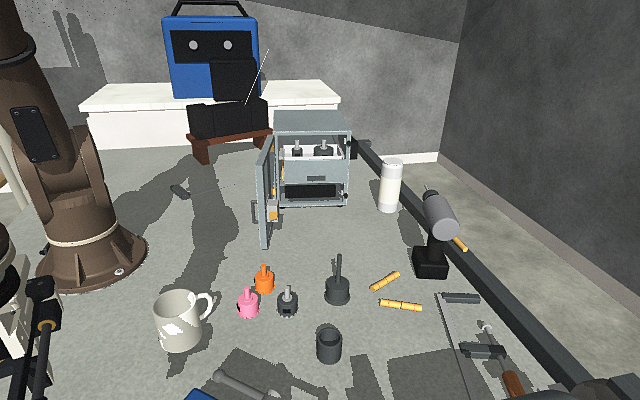

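View pics/top0.png

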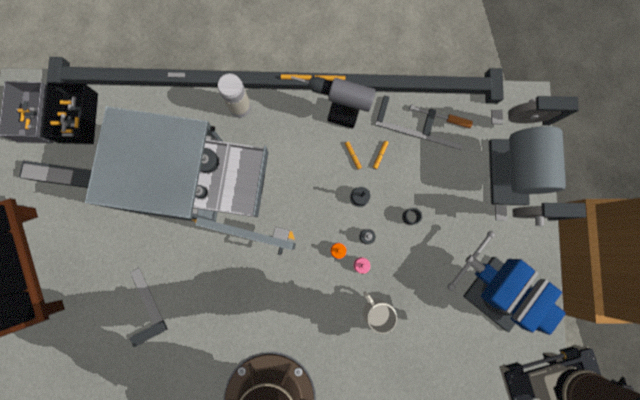

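View pics/wrist0.png

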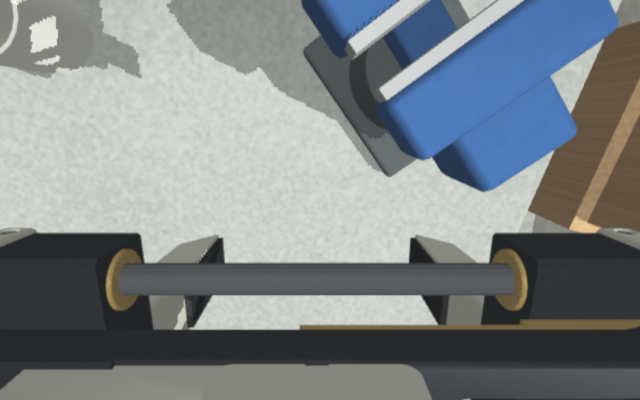

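The hole saw is at top (367,237) / side (288,302). The cupboard opens toward -y, its hinge is on the robot's side, and the door points outward at about (197,218)→(293,245) in the top view. Next I measure.

```bash
python3 - <<'E'
from h import *
for n in ['top','side']:
    d=np.load(n+'0.npz'); P=pts(d); np.save(n+'P.npy',P)
    def g(u,v): print(n,(u,v),np.round(P[v,u],4))
    if n=='top':
        for u,v in [(367,237),(360,196),(412,216),(338,251),(363,266),(350,153),(381,154),(107,110),(208,122),(92,203),(194,216),(265,150),(257,215),(230,180),(200,222),(250,235),(290,248),(240,160),(245,200),(380,318)]: g(u,v)
    else:
        for u,v in [(288,303),(288,290),(337,290),(275,113),(348,135),(313,170),(264,200),(310,155)]: g(u,v)
# heights around holesaw
P=np.load('topP.npy'); m=(P[...,2]>0.02)&(np.hypot(P[...,0]-P[237,367,0],P[...,1]-P[237,367,1])<0.05)
q=P[m]; print(len(q),q.min(0),q.max(0))
t=q[(q[:,2]>0.055)&(q[:,2]<.075)]; print('shank',len(t),t.mean(0),t.min(0),t.max(0))
t=q[(q[:,2]>0.03)&(q[:,2]<.042)]; print('cup',len(t),t.mean(0),t.min(0),t.max(0))
for n in ['top','side']:
    d=np.load(n+'0.npz')['img']
    c=d[90:290,80:440] if n=='top' else d[100:340,200:460]
    cv2.imwrite(f'pics/{n}crop.png',cv2.resize(c,None,fx=2.2 if n=='top' else 2.4,fy=2.2 if n=='top' else 2.4,interpolation=cv2.INTER_CUBIC))
E
```

```text
top (367, 237) [ 0.4547 -0.2667  0.0573]
top (360, 196) [ 0.5716 -0.2482  0.0473]
top (412, 216) [ 0.5212 -0.4111 -0.0029]
top (338, 251) [ 0.4144 -0.1852  0.0629]
top (363, 266) [ 0.3747 -0.254   0.0678]
top (350, 153) [ 0.7052 -0.2226  0.0144]
top (381, 154) [ 0.703  -0.3147  0.019 ]
top (107, 110) [0.7338 0.3748 0.2601]
top (208, 122) [ 0.7965  0.2086 -0.0028]
top (92, 203) [0.5144 0.3892 0.2633]
top (194, 216) [0.4919 0.1692 0.227 ]
top (265, 150) [0.6556 0.0078 0.2236]
top (257, 215) [0.501  0.0275 0.1786]
top (230, 180) [0.5891 0.0995 0.1718]
top (200, 222) [0.476  0.1454 0.2604]
top (250, 235) [0.4487 0.0317 0.2583]
top (290, 248) [ 0.4209 -0.0596  0.2558]
top (240, 160) [0.6417 0.0766 0.1702]
top (245, 200) [0.5388 0.0598 0.1717]
top (380, 318) [ 0.2252 -0.3126  0.0041]
side (288, 303) [ 0.4589 -0.2882  0.0371]
side (288, 290) [ 0.4612 -0.2762  0.0621]
side (337, 290) [ 0.569  -0.2753  0.0423]
side (275, 113) [0.5159 0.3595 0.2633]
side (348, 135) [0.7054 0.1426 0.249 ]
side (313, 170) [0.5744 0.0172 0.2008]
side (264, 200) [ 0.4358 -0.0644  0.167 ]
side (310, 155) [0.6011 0.1886 0.1752]
193 [ 0.43535921 -0.29405457  0.02038252] [ 0.47843828 -0.25064813  0.06829676]
shank 17 [ 0.4561854  -0.27155631  0.06395251] [ 0.45169451 -0.276887    0.05716093] [ 0.46017299 -0.26629963  0.06829676]
cup 161 [ 0.45654962 -0.27130548  0.03503524] [ 0.43535921 -0.29405457  0.03037034] [ 0.47826126 -0.25064813  0.04008895]
```

View pics/topcrop.png

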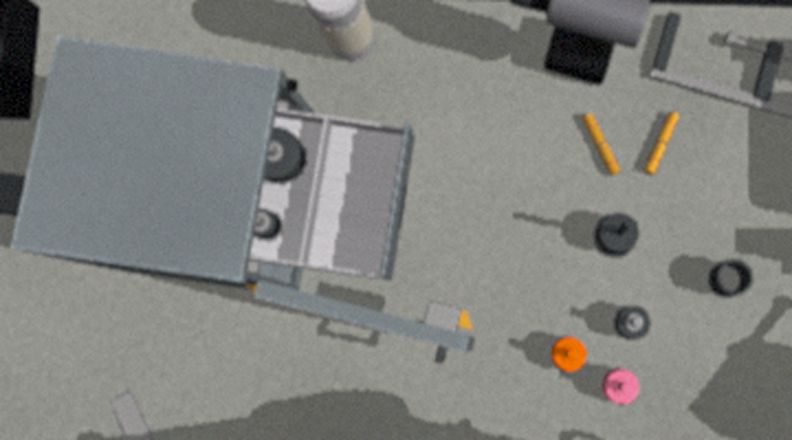

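View pics/sidecrop.png

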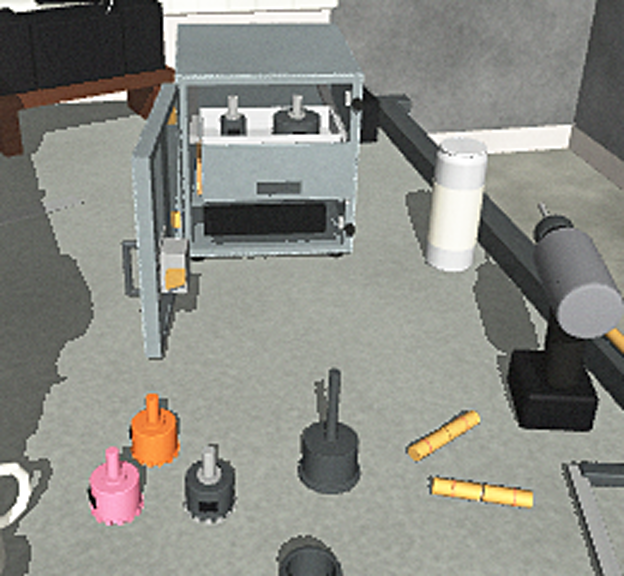

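```bash
cat > cab.py <<'E'
from h import *
E
python3 - <<'E'
from h import *
P=np.load('topP.npy'); 
z=P[...,2]
m=(abs(z-.262)<.012)&(P[...,0]>.4)&(P[...,0]<.85)&(P[...,1]>-0.15)&(P[...,1]<.45)
q=P[m]
n,l,stt,c=cv2.connectedComponentsWithStats(m.astype(np.uint8))
for i in range(1,n):
    if stt[i,4]>30:
        a=P[l==i]; r=cv2.minAreaRect(a[:,:2].astype(np.float32)); print(stt[i],r,np.round(cv2.boxPoints(r),4).tolist(),a[:,2].mean())
# drawer front top
m=(abs(z-.228)<.006)&(P[...,0]>.48)&(P[...,0]<.7)&(P[...,1]>-0.03)&(P[...,1]<.06)
a=P[m]; r=cv2.minAreaRect(a[:,:2].astype(np.float32)); print('front',len(a),r,np.round(cv2.boxPoints(r),4).tolist())
m=(abs(z-.172)<.006)&(P[...,0]>.48)&(P[...,0]<.7)&(P[...,1]>-0.03)&(P[...,1]<.2)
a=P[m]; r=cv2.minAreaRect(a[:,:2].astype(np.float32)); print('floor',len(a),r,np.round(cv2.boxPoints(r),4).tolist())
# side view: front panel plane
S=np.load('sideP.npy'); 
m=(abs(S[...,2]-.195)<.022)&(S[...,0]>.5)&(S[...,0]<.66)&(S[...,1]>-.03)&(S[...,1]<.06)
a=S[m]; p=np.polyfit(a[:,0],a[:,1],1); print('panel side',len(a),p,a.min(0),a.max(0), np.std(a[:,1]-np.polyval(p,a[:,0])))
E
```

```text
[   85   107   123   112 10419] ((0.6139996647834778, 0.27420574426651), (0.24204757809638977, 0.23039475083351135), 82.78252410888672) [[0.484499990940094, 0.16859999299049377], [0.713100016117096, 0.1396999955177307], [0.7434999942779541, 0.3797999918460846], [0.5149000287055969, 0.40869998931884766]] 0.26062885949958164
[196 218  97  32 791] ((0.4518522024154663, 0.045960910618305206), (0.22631071507930756, 0.01801542565226555), 76.48717498779297) [[0.41670000553131104, -0.06199999898672104], [0.4341999888420105, -0.06620000302791595], [0.4871000051498413, 0.15389999747276306], [0.46950000524520874, 0.15809999406337738]] 0.25680737722723324
front 158 ((0.580902099609375, 0.019696686416864395), (0.00557890348136425, 0.16957314312458038), 82.7826919555664) [[0.49639999866485596, 0.02759999968111515], [0.6646999716758728, 0.006300000008195639], [0.6654000282287598, 0.011800000444054604], [0.49709999561309814, 0.03310000151395798]]
floor 3196 ((0.5820202827453613, 0.09930527210235596), (0.16833391785621643, 0.21706748008728027), 80.7715835571289) [[0.46140000224113464, 0.03359999880194664], [0.6757000088691711, -0.0012000000569969416], [0.7026000022888184, 0.16500000655651093], [0.48840001225471497, 0.19979999959468842]]
panel side 917 [-0.12701818  0.09151051] [0.50026134 0.00500494 0.17303224] [0.6594174  0.03182033 0.21698074] 0.0017089435701647404
```

Measurements agree with the given sizes: lid 242×230 mm, door 226×18 mm, panel outer face 139 mm out, and door open about 96°. I'll write a helper to turn world targets into tool shifts.

```bash
cat >> h.py <<'E'
cx=np.array([0.1256,0.9921,0]); cy=np.array([-0.9921,0.1256,0]); C0=np.array([0.5989,0.1552,0]); HG=np.array([0.4797,0.1614,0])
def cab(p): d=np.asarray(p)-C0; return np.array([d@cx,d@cy,d[2]])
def wor(x,y,z): return C0+x*cx+y*cy+np.array([0,0,z])
def go(tgt,yaw=None,s=None):
    s=s or arm.observe(); M=R.from_rotvec(s['ee_rot']).as_matrix(); d=M.T@(np.asarray(tgt)-s['position'])
    y0=np.degrees(np.arctan2(M[1,2],M[0,2])); t=0 if yaw is None else -((yaw-y0+180)%360-180)
    print('clk',s['clock'],'pos',np.round(s['position'],4),'yaw',round(y0,2),'F',np.round(s['force'],1),'w',round(s['width'],3),'| shift',np.round(d,4),'turn',round(np.radians(t),3))
E
python3 - <<'E'
from h import *
print(wor(-.0884,0,.172))
go([0.4565,-0.2720,0.187],-31); go([0.4565,-0.2720,0.08],-31)
E
```

```text
[0.58779696 0.06749836 0.172     ]
clk 0.15 pos [ 0.1682 -0.6015  0.1866] yaw -74.38 F [-0.4 -0.5  0.2] w 1.0 | shift [-2.000e-04  3.664e-01 -2.397e-01] turn -0.757
clk 0.15 pos [ 0.1682 -0.6015  0.1866] yaw -74.38 F [-0.4 -0.5  0.2] w 1.0 | shift [ 0.1068  0.3664 -0.2396] turn -0.757
```

>>> {"method": "move_arm", "body": {
  "steps": "0 0.015 -0.010 -0.05 172;0 0.045 -0.030 -0.15 172;0 0.075 -0.050 -0.25 172;0 0.107 -0.070 -0.35 172;0 0.138 -0.090 -0.45 172;0 0.168 -0.110 -0.55 172;0 0.200 -0.130 -0.65 172;0 0.230 -0.150 -0.75 172;0 0.260 -0.170 -0.757 172;0 0.290 -0.190 -0.757 172",
  "squeeze": 20
}}

```text
clock: 0.98
position: [0.3973, -0.3387, 0.1872]
ee_rot: [0.422, 1.529, -0.422]
force: [0.5, 0.6, -1.2]
width: 0.345
```

```bash
python3 - <<'E'
from h import *
go([0.4565,-0.2720,0.10],-31)
E
```

```text
clk 0.9833 pos [ 0.3973 -0.3387  0.1872] yaw -30.86 F [ 0.5  0.6 -1.2] w 0.345 | shift [0.0872 0.0876 0.0166] turn 0.003
```

>>> {"method": "move_arm", "body": {
  "steps": "0 0.025 0.005 0 172;0 0.05 0.01 0 172;0 0.075 0.014 0 172;0.02 0.0876 0.0166 0 172;0.045 0.0876 0.0166 0 172;0.07 0.0876 0.0166 0 172;0.082 0.0876 0.0166 0 172;0.087 0.0876 0.0166 0 172;0.087 0.0876 0.0166 0 172"
}}

```text
clock: 1.73
position: [0.4551, -0.2734, 0.0991]
ee_rot: [0.424, 1.531, -0.423]
force: [0.0, -0.6, 0.8]
width: 0.328
```

```bash
python3 - <<'E'
from h import *
go([0.4565,-0.2720,0.040],-31)
d=snap('wrist','w1'); P=pts(d); z=P[...,2]
m=(z>.05)&(z<.075)&(np.hypot(P[...,0]-.4565,P[...,1]+.272)<.03); a=P[m]; print(len(a),a.mean(0),a.min(0),a.max(0))
m=(z>.03)&(z<.04)&(np.hypot(P[...,0]-.4565,P[...,1]+.272)<.035); a=P[m]; print(len(a),a.mean(0),a.min(0),a.max(0)); print(cv2.minEnclosingCircle(a[:,:2].astype(np.float32)))
snap('top','t1')
E
```

```text
clk 1.7333 pos [ 0.4551 -0.2734  0.0991] yaw -30.94 F [ 0.  -0.6  0.8] w 0.328 | shift [0.0591 0.002  0.0006] turn 0.001
281 [ 0.45906051 -0.26935256  0.06410336] [ 0.45282714 -0.2761727   0.05003895] [ 0.46426758 -0.26459731  0.06798256]
1966 [ 0.45939523 -0.26880041  0.03652615] [ 0.43669403 -0.29208675  0.03018456] [ 0.47992433 -0.24899965  0.03996651]
((0.45834973454475403, -0.27038609981536865), 0.02213824726641178)
```

View pics/w1.png

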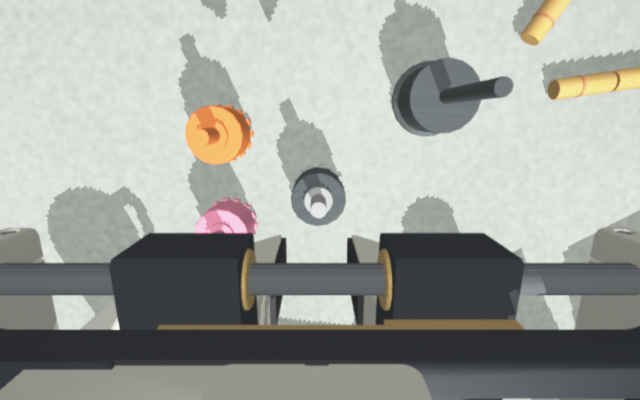

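The wrist view shows the grey-shanked hole saw at (318,200), centred between the fingers, with pink and orange clear to the left. Descend and grip.

>>> {"method": "move_arm", "body": {
  "steps": "0.02 0.0035 0.0005 0 172;0.04 0.0035 0.0005 0 172;0.053 0.0035 0.0005 0 172;0.058 0.0035 0.0005 0 172;0.058 0.0035 0.0005 0 172;0.058 0.0035 0.0005 0 255;0.058 0.0035 0.0005 0 255;0.058 0.0035 0.0005 0 255;0.058 0.0035 0.0005 0 255;0.058 0.0035 0.0005 0 255",
  "squeeze": 25
}}

```text
clock: 2.67
position: [0.4584, -0.2717, 0.0427]
ee_rot: [0.424, 1.528, -0.424]
force: [-0.1, 0.1, 0.3]
width: 0.026
```

```bash
python3 - <<'E'
from h import *
b=wor(-.0884,0,0)
go([0.4575,-.271,.30],-31); go([b[0],b[1],0.300],-7.2)
E
```

```text
clk 2.6667 pos [ 0.4584 -0.2717  0.0427] yaw -31.01 F [-0.1  0.1  0.3] w 0.026 | shift [-2.573e-01  2.000e-04 -9.000e-04] turn -0.0
clk 2.6667 pos [ 0.4584 -0.2717  0.0427] yaw -31.01 F [-0.1  0.1  0.3] w 0.026 | shift [-0.2574  0.3574 -0.0636] turn -0.415
```

```bash
python3 - <<'E'
from h import *
st()
d=snap('wrist','w2'); d=snap('side','s2')
cv2.imwrite('pics/s2c.png',cv2.resize(d['img'][220:380,200:420],None,fx=3,fy=3))
E
```

```text
{'clock': 2.6667, 'joints': [0.6417, 0.4755, -0.2777, 1.941, 0.1857, 0.7485, -0.2844], 'dq': [-0.0003, 0.0043, -0.0001, 0.0033, 0.0011, -0.0018, 0.0003], 'joint_efforts': [0.0027, -60.8116, -3.4338, -23.331, -0.0509, 0.0131, 0.0019], 'position': [0.4584, -0.2717, 0.0427], 'ee_rot': [0.4238, 1.528, -0.4242], 'force': [-0.0506, 0.1297, 0.2605], 'ft_torque': [-0.0028, -0.0653, 0.0135], 'width': 0.0264}
```

View pics/w2.png

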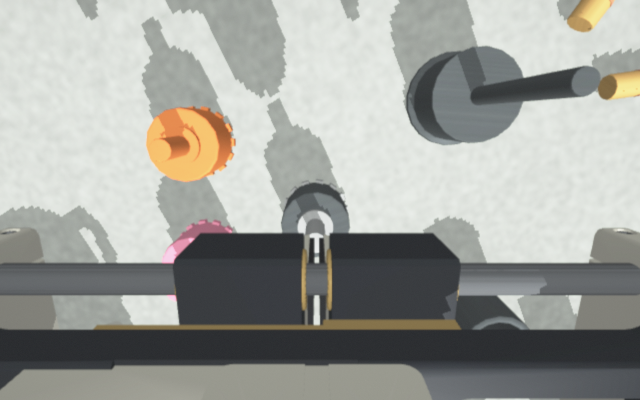

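View pics/s2c.png

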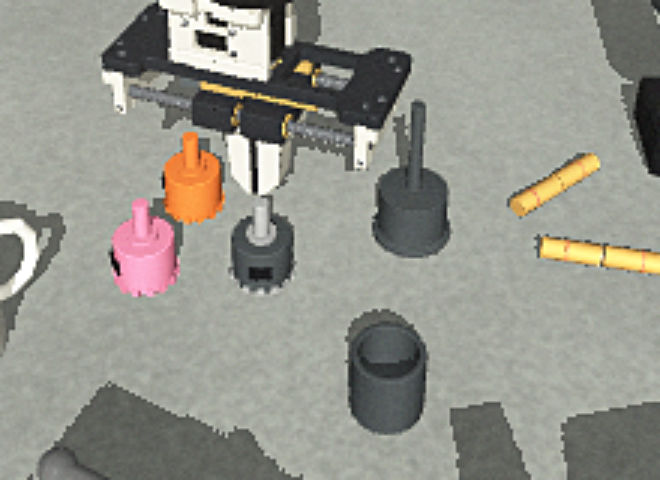

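```bash
cat >> h.py <<'E'
def proj(d,p):
    E=np.linalg.inv(np.array(d['extrinsics'])); q=E@np.append(p,1); f=200/np.tan(np.radians(float(d['vfov']))/2)
    return np.array([float(d['cx'])+f*q[0]/-q[2], float(d['cy'])-f*q[1]/-q[2], -q[2]])
E
python3 - <<'E'
from h import *
for n in ['w2','s2']:
    d=np.load(n+'.npz'); print(n,np.round(d['extrinsics'],4).tolist())
    for p in [[0.4584,-0.2717,0.0427],[0.4584,-0.2717,0.0617],[.458,-.271,.066],[.458,-.271,.036]]: print(p,proj(d,p))
d=np.load('s2.npz'); P=pts(d)
for u,v in [(283,283),(280,278),(287,290),(287,295),(284,275),(288,309),(283,282)]: print((u,v),np.round(P[v,u],4))
d=np.load('w2.npz'); P=pts(d)
z=P[...,2]
m=(z>.03)&(z<.04)&(np.hypot(P[...,0]-.4575,P[...,1]+.25)<.04); a=P[m]; print(len(a),a.mean(0),a.min(0),a.max(0)); 
for v in range(180,260,5): print(v,np.round(P[v,316],4),np.round(P[v,300],4))
E
```

```text
w2 [[0.8569, 0.4995, 0.127, 0.4924], [-0.5154, 0.83, 0.2133, -0.2147], [0.0011, -0.2483, 0.9687, 0.2405], [0.0, 0.0, 0.0, 1.0]]
[0.4584, -0.2717, 0.0427] [3.16270766e+02 2.29864713e+02 2.08121842e-01]
[0.4584, -0.2717, 0.0617] [3.16310500e+02 2.40756161e+02 1.89716762e-01]
[0.458, -0.271, 0.066] [3.15027474e+02 2.42840839e+02 1.85452905e-01]
[0.458, -0.271, 0.036] [3.15140420e+02 2.25873809e+02 2.14513557e-01]
s2 [[0.9758, 0.0882, -0.2, 0.3842], [-0.2176, 0.4797, -0.85, -0.8649], [0.021, 0.873, 0.4873, 0.5968], [0.0, 0.0, 0.0, 1.0]]
[0.4584, -0.2717, 0.0427] [286.55983257 295.66807019   0.78907699]
[0.4584, -0.2717, 0.0617] [286.36899149 288.88135453   0.77981801]
[0.458, -0.271, 0.066] [286.088898   287.12619149   0.77823757]
[0.458, -0.271, 0.036] [286.39395404 297.82333277   0.79285701]
(283, 283) [ 0.4507 -0.2801  0.0863]
(280, 278) [ 0.4453 -0.2767  0.0976]
(287, 290) [ 0.459  -0.2773  0.0634]
(287, 295) [ 0.4583 -0.2801  0.0523]
(284, 275) [ 0.4535 -0.2785  0.1056]
(288, 309) [ 0.4579 -0.2939  0.0258]
(283, 282) [ 0.4508 -0.2805  0.0893]
2147 [ 0.46279211 -0.2633156   0.0365401
[... 283 characters left out ...]
7] [ 0.4601 -0.2494  0.0346]
200 [ 0.4672 -0.2567  0.0369] [ 0.4586 -0.2519  0.0356]
205 [ 0.4656 -0.2595  0.0368] [ 0.457  -0.2545  0.0364]
210 [ 0.4642 -0.2618  0.0388] [ 0.4553 -0.2572  0.0362]
215 [ 0.4625 -0.2645  0.0386] [ 0.4537 -0.2599  0.0367]
220 [ 0.4619 -0.2656  0.0451] [ 0.4527 -0.2619  0.04  ]
225 [ 0.4617 -0.2658  0.0541] [ 0.4508 -0.2648  0.0393]
230 [ 0.4617 -0.2659  0.0629] [ 0.4492 -0.2675  0.0396]
235 [ 0.4607 -0.2676  0.0655] [ 0.4734 -0.2382  0.1554]
240 [ 0.4594 -0.2697  0.0665] [ 0.4735 -0.2383  0.1591]
245 [ 0.4581 -0.2719  0.0673] [ 0.4735 -0.2386  0.1621]
250 [ 0.4566 -0.2744  0.0672] [ 0.4738 -0.2384  0.1661]
255 [ 0.4483 -0.2882  0.0358] [ 0.474  -0.2384  0.1692]
```

The fingers shut on nothing: width is 2 mm, and the tips appear above the shank. I'll measure where the fingertips really are against the reported TCP.

```bash
python3 - <<'E'
from h import *
d=np.load('s2.npz'); P=pts(d)
for u in (278,281,284,287,290,293):
    print(u,[(v,*np.round(P[v,u],3).tolist()) for v in range(262,300,3)])
cv2.imwrite('pics/s2d.png',cv2.resize(d['img'][210:330,225:345],None,fx=5,fy=5,interpolation=cv2.INTER_NEAREST))
E
```

```text
278 [(262, 0.44, -0.298, 0.156), (265, 0.442, -0.276, 0.131), (268, 0.442, -0.274, 0.122), (271, 0.442, -0.274, 0.114), (274, 0.442, -0.276, 0.108), (277, 0.441, -0.275, 0.1), (280, 0.452, -0.169, 0.001), (283, 0.45, -0.182, 0.003), (286, 0.449, -0.19, 0.001), (289, 0.448, -0.201, 0.001), (292, 0.446, -0.211, 0.001), (295, 0.441, -0.258, 0.036), (298, 0.44, -0.269, 0.037)]
281 [(262, 0.445, -0.309, 0.163), (265, 0.445, -0.307, 0.154), (268, 0.448, -0.277, 0.123), (271, 0.448, -0.279, 0.117), (274, 0.447, -0.279, 0.11), (277, 0.447, -0.277, 0.1), (280, 0.447, -0.279, 0.094), (283, 0.457, -0.181, 0.001), (286, 0.456, -0.193, 0.001), (289, 0.454, -0.202, 0.001), (292, 0.453, -0.213, 0.001), (295, 0.448, -0.261, 0.037), (298, 0.447, -0.27, 0.037)]
284 [(262, 0.45, -0.311, 0.164), (265, 0.45, -0.311, 0.157), (268, 0.454, -0.28, 0.124), (271, 0.454, -0.279, 0.116), (274, 0.453, -0.279, 0.109), (277, 0.453, -0.279, 0.101), (280, 0.453, -0.28, 0.094), (283, 0.453, -0.279, 0.085), (286, 0.463, -0.194, 0.002), (289, 0.453, -0.274, 0.064), (292, 0.453, -0.274, 0.056), (295, 0.453, -0.272, 0.046
[... 464 characters left out ...]
 0.161), (268, 0.465, -0.288, 0.129), (271, 0.465, -0.288, 0.122), (274, 0.464, -0.289, 0.115), (277, 0.464, -0.288, 0.106), (280, 0.464, -0.287, 0.098), (283, 0.478, -0.185, 0.0), (286, 0.476, -0.199, 0.004), (289, 0.475, -0.207, 0.001), (292, 0.468, -0.254, 0.035), (295, 0.466, -0.269, 0.041), (298, 0.465, -0.275, 0.038)]
293 [(262, 0.466, -0.319, 0.168), (265, 0.466, -0.319, 0.161), (268, 0.466, -0.317, 0.152), (271, 0.471, -0.289, 0.121), (274, 0.47, -0.29, 0.115), (277, 0.471, -0.288, 0.105), (280, 0.471, -0.286, 0.096), (283, 0.485, -0.187, 0.001), (286, 0.484, -0.197, 0.0), (289, 0.482, -0.207, 0.0), (292, 0.481, -0.216, -0.0), (295, 0.473, -0.266, 0.036), (298, 0.472, -0.274, 0.036)]
```

View pics/s2d.png

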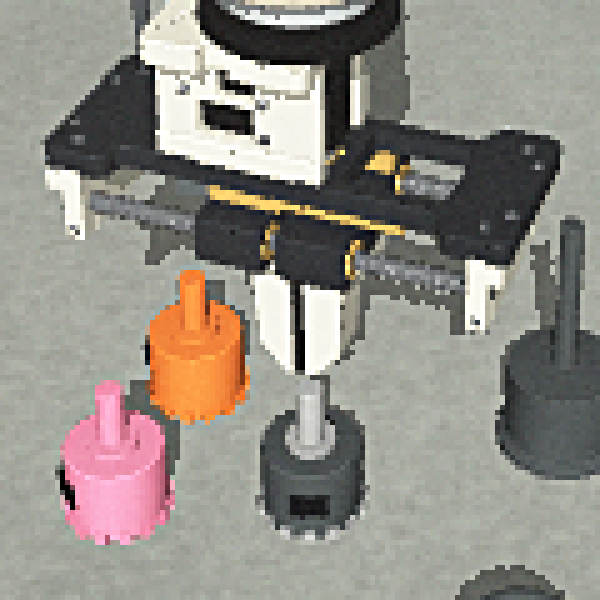

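The depth points put the shut fingertips at z≈0.083 while the reported TCP is 0.043. The shut-empty grip agrees: the real tips sit about 40 mm higher than reported. I reopen and descend in force-watched steps.

>>> {"method": "move_arm", "body": {
  "steps": "0 0 0 0 172;0 0 0 0 172;0 0 0 0 172;0.008 0 0 0 172;0.016 0 0 0 172;0.022 0 0 0 172;0.022 0 0 0 172"
}}

```text
clock: 3.35
position: [0.4569, -0.271, 0.0183]
ee_rot: [0.425, 1.532, -0.424]
force: [-0.1, -0.4, 0.2]
width: 0.32
```

```bash
python3 - <<'E'
from h import *
go([0.4584,-0.2717,0.005],-31)
d=snap('side','s3')
P=pts(d)
m=(abs(P[...,0]-.46)<.06)&(abs(P[...,1]+.275)<.035)&(P[...,2]>.04)&(P[...,2]<.13)&(d['img'].min(-1)>150)
a=P[m]; print(np.round(np.sort(a[:,2])[:12],4))
cv2.imwrite('pics/s3.png',cv2.resize(d['img'][210:330,225:345],None,fx=5,fy=5,interpolation=cv2.INTER_NEAREST))
E
```

```text
clk 3.35 pos [ 0.4569 -0.271   0.0183] yaw -31.0 F [-0.1 -0.4  0.2] w 0.32 | shift [0.0133 0.0002 0.0017] turn 0.0
[0.04   0.04   0.0402 0.0402 0.0403 0.0403 0.0406 0.0407 0.041  0.041
 0.0412 0.0412]
```

View pics/s3.png

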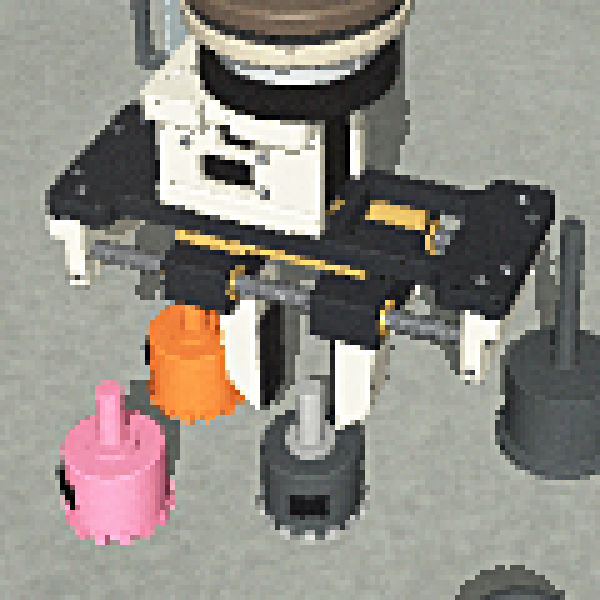

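>>> {"method": "move_arm", "body": {
  "steps": "0.005 0 0.001 0 172;0.010 0 0.001 0 172;0.013 0 0.001 0 172;0.013 0 0.001 0 172;0.013 0 0.001 0 255;0.013 0 0.001 0 255;0.013 0 0.001 0 255;0.013 0 0.001 0 255;0.013 0 0.001 0 255",
  "squeeze": 25
}}

```text
clock: 4.15
position: [0.4588, -0.2721, 0.0071]
ee_rot: [0.424, 1.529, -0.424]
force: [-0.4, 0.3, -1.8]
width: 0.124
```

```bash
python3 - <<'E'
from h import *
st()
d=snap('side','s4')
cv2.imwrite('pics/s4.png',cv2.resize(d['img'][210:330,225:345],None,fx=5,fy=5,interpolation=cv2.INTER_NEAREST))
E
```

```text
{'clock': 4.15, 'joints': [0.6275, 0.5281, -0.2613, 1.9661, 0.2105, 0.6731, -0.3061], 'dq': [-0.0001, 0.0006, -0.0005, 0.0011, -0.0017, -0.0026, 0.0004], 'joint_efforts': [-0.0161, -63.6118, -3.5545, -21.6709, -0.0486, 0.0217, 0.0004], 'position': [0.4588, -0.2721, 0.0071], 'ee_rot': [0.424, 1.5289, -0.4241], 'force': [-0.3724, 0.3264, -1.8373], 'ft_torque': [-0.0303, -0.1153, -0.0245], 'width': 0.1238}
```

View pics/s4.png

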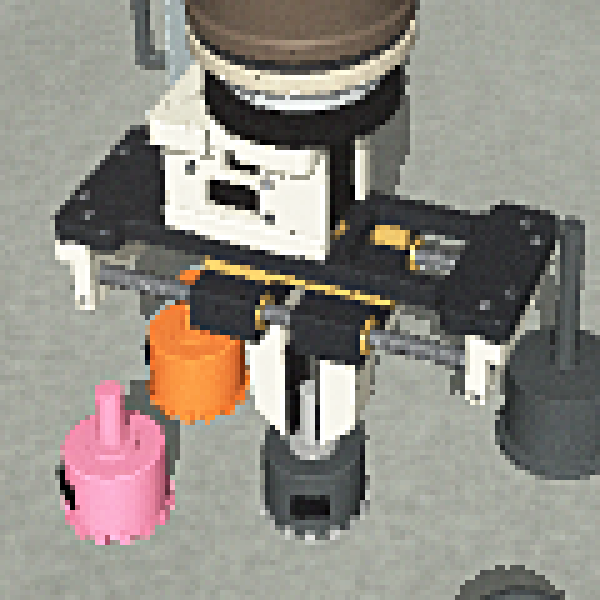

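The shank is gripped: opening is 11.4 mm, matching the 12 mm shank. Lift.

>>> {"method": "move_arm", "body": {
  "steps": "-0.008 0 0 0 255;-0.025 0 0 0 255;-0.05 0 0 0 255;-0.08 0 0 0 255;-0.11 0 0 0 255;-0.14 0 0 0 255;-0.17 0 0 0 255;-0.20 0 0 0 255;-0.23 0 0 0 255;-0.263 0 0 0 255"
}}

```text
clock: 5.03
position: [0.4581, -0.2715, 0.2719]
ee_rot: [0.424, 1.53, -0.424]
force: [0.3, -1.0, -2.6]
width: 0.122
```

```bash
python3 - <<'E'
from h import *
b=wor(-.0884,0,0)
go([b[0],b[1],0.270],-7.2)
E
```

```text
clk 5.0333 pos [ 0.4581 -0.2715  0.2719] yaw -30.98 F [ 0.3 -1.  -2.6] w 0.122 | shift [ 0.0019  0.3574 -0.0633] turn -0.415
```

>>> {"method": "move_arm", "body": {
  "steps": "0 0.010 -0.002 -0.02 255;0 0.030 -0.005 -0.05 255;0 0.058 -0.010 -0.09 255;0 0.088 -0.016 -0.13 255;0 0.118 -0.021 -0.17 255;0 0.148 -0.026 -0.21 255;0 0.178 -0.032 -0.25 255;0 0.208 -0.037 -0.29 255;0 0.238 -0.042 -0.33 255;0 0.268 -0.047 -0.37 255"
}}

```text
clock: 5.87
position: [0.5557, -0.0148, 0.2688]
ee_rot: [0.131, 1.569, -0.13]
force: [1.0, -0.5, -1.1]
width: 0.119
```

```bash
python3 - <<'E'
from h import *
b=wor(-.0884,0,0)
go([b[0],b[1],0.270],-7.2)
E
```

```text
clk 5.8667 pos [ 0.5557 -0.0148  0.2688] yaw -9.52 F [ 1.  -0.5 -1.1] w 0.119 | shift [-0.0012  0.0865  0.018 ] turn -0.041
```

>>> {"method": "move_arm", "body": {
  "steps": "0 0.025 0.005 -0.01 255;0 0.050 0.010 -0.02 255;0 0.070 0.014 -0.03 255;0 0.082 0.017 -0.04 255;0 0.0865 0.018 -0.041 255;0 0.0865 0.018 -0.041 255;0 0.0865 0.018 -0.041 255"
}}

```text
clock: 6.45
position: [0.5887, 0.0631, 0.2696]
ee_rot: [0.102, 1.569, -0.103]
force: [-0.4, -0.8, -1.8]
width: 0.126
```

```bash
python3 - <<'E'
from h import *
b=wor(-.0884,0,0)
go([b[0],b[1],0.1791],-7.2)
d=snap('side','s5'); cv2.imwrite('pics/s5.png',cv2.resize(d['img'][80:230,220:380],None,fx=4.5,fy=4.5,interpolation=cv2.INTER_CUBIC))
P=pts(d); p=np.array([*arm.observe()['position'][:2],.265])
print(proj(d,p)); 
m=(np.hypot(P[...,0]-b[0],P[...,1]-b[1])<.04)&(P[...,2]>.235)&(P[...,2]<.32)&(d['img'].max(-1)<110); a=P[m]; print(len(a),a.min(0),a.max(0),np.percentile(a,[2,98],axis=0))
E
```

```text
clk 6.45 pos [0.5887 0.0631 0.2696] yaw -7.48 F [-0.4 -0.8 -1.8] w 0.126 | shift [ 0.0905  0.0043 -0.0013] turn -0.005
[315.11039205 140.89246813   0.99093148]
243 [0.56662716 0.03675181 0.26498345] [0.60973503 0.07692768 0.3199606 ] [[0.56706928 0.03854444 0.26844168]
 [0.6076019  0.06907386 0.31342716]]
```

View pics/s5.png

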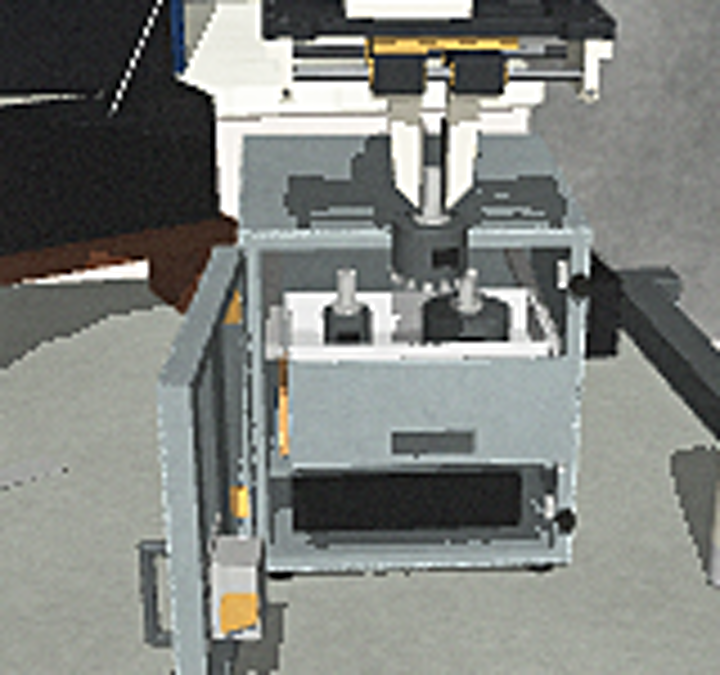

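The cup is held upright over the bay: foot measured at z≈0.265 for reported 0.270, centred at x≈0.588. Lower.

>>> {"method": "move_arm", "body": {
  "steps": "0.01 0.004 -0.001 0 255;0.025 0.004 -0.001 0 255;0.04 0.004 -0.001 0 255;0.055 0.004 -0.001 0 255;0.068 0.004 -0.001 0 255;0.076 0.004 -0.001 0 255;0.080 0.004 -0.001 0 255;0.082 0.004 -0.001 0 255;0.083 0.004 -0.001 0 255"
}}

```text
clock: 7.25
position: [0.5888, 0.068, 0.1873]
ee_rot: [0.103, 1.568, -0.102]
force: [0.2, 0.4, -1.4]
width: 0.121
```

>>> {"method": "move_arm", "body": {
  "steps": "0.001 0 0 0 255;0.002 0 0 0 255;0.003 0 0 0 255;0.003 0 0 0 255"
}}

```text
clock: 7.58
position: [0.5888, 0.0681, 0.1843]
ee_rot: [0.102, 1.568, -0.102]
force: [-0.7, 0.1, -2.2]
width: 0.12
```

>>> {"method": "move_arm", "body": {
  "steps": "0.001 0 0 0 255;0.002 0 0 0 255;0.003 0 0 0 255;0.003 0 0 0 255"
}}

```text
clock: 7.92
position: [0.5885, 0.0681, 0.1809]
ee_rot: [0.102, 1.569, -0.102]
force: [0.4, 0.4, -1.9]
width: 0.117
```

>>> {"method": "move_arm", "body": {
  "steps": "0.001 0 0 0 255;0.001 0 0 0 255;0.002 0 0 0 255;0.002 0 0 0 255"
}}

```text
clock: 8.25
position: [0.5887, 0.0682, 0.1792]
ee_rot: [0.102, 1.568, -0.102]
force: [0.6, 0.1, -1.0]
width: 0.123
```

>>> {"method": "move_arm", "body": {
  "steps": "0.0005 0 0 0 255;0.001 0 0 0 255;0.001 0 0 0 255"
}}

```text
clock: 8.5
position: [0.5888, 0.0683, 0.179]
ee_rot: [0.102, 1.568, -0.102]
force: [-2.8, -0.5, 6.4]
width: 0.119
```

```bash
python3 - <<'E'
from h import *
st()
d=snap('side','s6'); cv2.imwrite('pics/s6.png',cv2.resize(d['img'][80:230,220:380],None,fx=4.5,fy=4.5,interpolation=cv2.INTER_CUBIC))
E
```

```text
{'clock': 8.5, 'joints': [0.1576, 0.4432, -0.517, 1.6334, 0.2372, 1.1272, -0.5501], 'dq': [-0.0007, 0.0016, 0.0002, -0.0006, -0.0019, -0.0008, 0.0019], 'joint_efforts': [-0.1184, -59.4294, -6.3156, -29.8014, 0.1585, -1.0613, -0.0065], 'position': [0.5888, 0.0683, 0.179], 'ee_rot': [0.1021, 1.5676, -0.1021], 'force': [-2.7872, -0.5194, 6.3841], 'ft_torque': [-0.1272, 0.5047, 0.0262], 'width': 0.119}
```

View pics/s6.png

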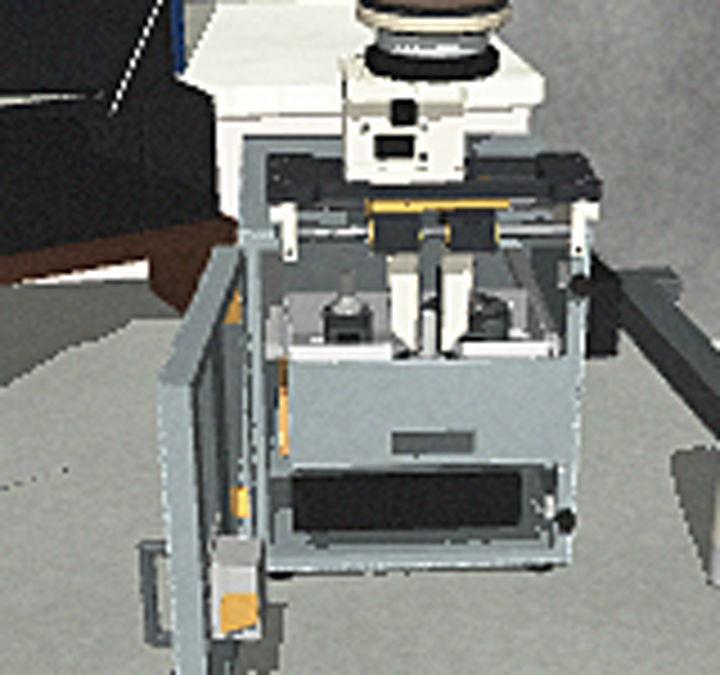

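Foot has met the bay floor (reported z 0.179 as predicted, Fz rose). Release and retreat upward.

>>> {"method": "move_arm", "body": {
  "steps": "-0.0005 0 0 0 165;-0.0005 0 0 0 165;-0.0005 0 0 0 165;-0.0005 0 0 0 165;-0.0105 0 0 0 165;-0.025 0 0 0 165;-0.05 0 0 0 165;-0.08 0 0 0 165;-0.1 0 0 0 165"
}}

```text
clock: 9.3
position: [0.5892, 0.0686, 0.2814]
ee_rot: [0.103, 1.566, -0.101]
force: [0.1, 0.4, -0.3]
width: 0.355
```

```bash
python3 - <<'E'
from h import *
go(wor(-.20,0,.28),-7.2)
d=snap('side','s7'); cv2.imwrite('pics/s7.png',cv2.resize(d['img'][80:230,220:380],None,fx=4.5,fy=4.5,interpolation=cv2.INTER_CUBIC))
E
```

```text
clk 9.3 pos [0.5892 0.0686 0.2814] yaw -7.44 F [ 0.1  0.4 -0.3] w 0.355 | shift [ 0.0013 -0.1128 -0.0008] turn -0.004
```

View pics/s7.png

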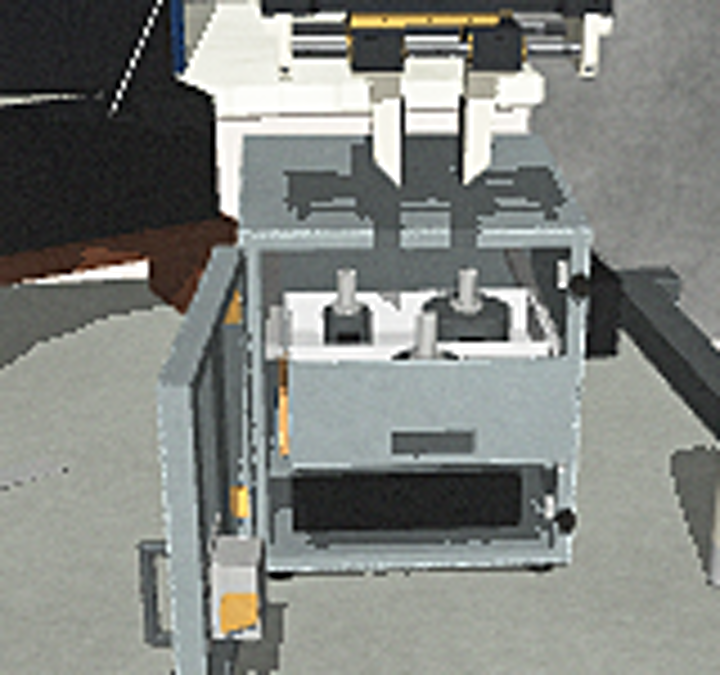

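The hole saw stands upright in the front bay. Now move out front with fingers shut and drop to panel height.

>>> {"method": "move_arm", "body": {
  "steps": "0 -0.015 0 0 255;0 -0.045 0 0 255;0 -0.078 0 0 255;0 -0.105 0 0 255;0 -0.113 0 0 255;0.025 -0.113 0 0 255;0.055 -0.113 0 0 255;0.085 -0.113 0 0 255;0.103 -0.113 0 0 255;0.109 -0.113 0 0 255"
}}

```text
clock: 10.18
position: [0.5721, -0.0437, 0.1663]
ee_rot: [0.102, 1.573, -0.102]
force: [-1.0, -0.4, 0.1]
width: 0.005
```

```bash
python3 - <<'E'
from h import *
go(wor(-.16,0,.172),-7.2)
d=snap('side','s8'); cv2.imwrite('pics/s8.png',cv2.resize(d['img'][80:230,220:380],None,fx=4.5,fy=4.5,interpolation=cv2.INTER_CUBIC))
P=pts(d); s=arm.observe()['position']
m=(np.hypot(P[...,0]-s[0],P[...,1]-s[1])<.03)&(P[...,2]>.18)&(P[...,2]<.25)&(d['img'].min(-1)>130); a=P[m]; q=np.array([cab(p) for p in a]); print(len(q),np.percentile(q,[1,50,99],axis=0),np.sort(q[:,2])[:10])
print(cab(s))
E
```

```text
clk 10.1833 pos [ 0.5721 -0.0437  0.1663] yaw -7.43 F [-1.  -0.4  0.1] w 0.005 | shift [-0.0057  0.0407  0.0014] turn -0.004
180 [[-0.21592458 -0.01625075  0.20995796]
 [-0.21235205  0.00327026  0.2314188 ]
 [-0.20949325  0.01839234  0.24881917]] [0.20827945 0.20987186 0.20998085 0.21040315 0.21063965 0.21141032
 0.21221947 0.21264766 0.21297121 0.21359331]
[-0.2006376   0.00115121  0.166875  ]
```

View pics/s8.png

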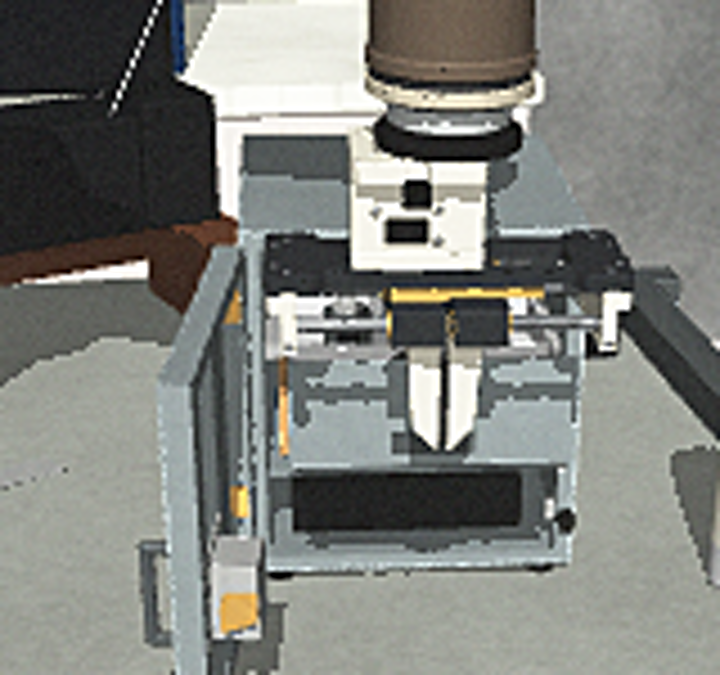

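>>> {"method": "move_arm", "body": {
  "steps": "-0.006 0.010 0.001 0 255;-0.0065 0.025 0.001 0 255;-0.0065 0.035 0.001 0 255;-0.0065 0.041 0.001 0 255;-0.0065 0.045 0.001 0 255;-0.0065 0.048 0.001 0 255;-0.0065 0.051 0.001 0 255;-0.0065 0.054 0.001 0 255;-0.0065 0.057 0.001 0 255;-0.0065 0.060 0.001 0 255"
}}

```text
clock: 11.07
position: [0.5828, 0.0147, 0.1756]
ee_rot: [0.102, 1.569, -0.104]
force: [-1.3, -1.6, 1.7]
width: 0.005
```

```bash
python3 - <<'E'
from h import *
go(wor(-.015,0,.173),-7.2); s=arm.observe(); print(cab(s['position']))
d=snap('side','s9'); cv2.imwrite('pics/s9.png',cv2.resize(d['img'][80:230,220:380],None,fx=4.5,fy=4.5,interpolation=cv2.INTER_CUBIC))
E
```

```text
clk 11.0667 pos [0.5828 0.0147 0.1756] yaw -7.52 F [-1.3 -1.6  1.7] w 0.005 | shift [ 0.0025  0.1264 -0.0023] turn -0.006
[-0.14140341 -0.00163094  0.17563093]
```

View pics/s9.png

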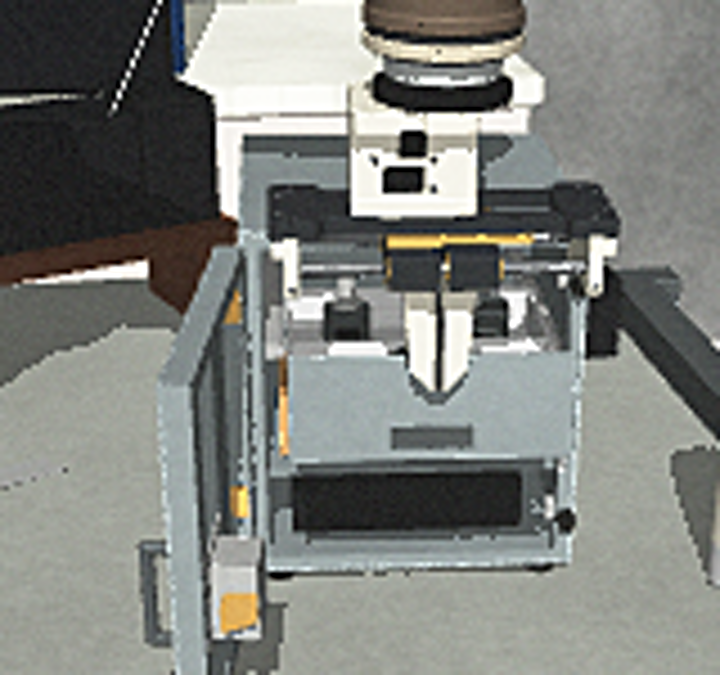

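>>> {"method": "move_arm", "body": {
  "steps": "0.001 0.003 0 0 255;0.002 0.008 0 0 255;0.002 0.015 0 0 255;0.002 0.023 0 0 255;0.002 0.032 0 0 255;0.002 0.041 0 0 255;0.002 0.050 0 0 255;0.002 0.058 0 0 255;0.002 0.065 0 0 255;0.002 0.071 0 0 255"
}}

```text
clock: 11.95
position: [0.5918, 0.0871, 0.1735]
ee_rot: [0.102, 1.569, -0.101]
force: [-0.3, -2.2, -0.7]
width: 0.009
```

>>> {"method": "move_arm", "body": {
  "steps": "0 0.006 0 0 255;0 0.012 0 0 255;0 0.018 0 0 255;0 0.024 0 0 255;0 0.030 0 0 255;0 0.035 0 0 255;0 0.039 0 0 255;0 0.042 0 0 255;0 0.042 0 0 255"
}}

```text
clock: 12.7
position: [0.5977, 0.1287, 0.1738]
ee_rot: [0.102, 1.568, -0.101]
force: [-0.2, -1.0, 0.8]
width: 0.004
```

```bash
python3 - <<'E'
from h import *
go(wor(-.015,0,.174),-7.2); s=arm.observe(); print(cab(s['position']))
d=snap('side','s10'); cv2.imwrite('pics/s10.png',cv2.resize(d['img'][80:230,220:380],None,fx=4.5,fy=4.5,interpolation=cv2.INTER_CUBIC))
E
```

```text
clk 12.7 pos [0.5977 0.1287 0.1738] yaw -7.4 F [-0.2 -1.   0.8] w 0.004 | shift [-0.0002  0.0114 -0.0021] turn -0.003
[-0.02641258 -0.00208407  0.17375694]
```

View pics/s10.png

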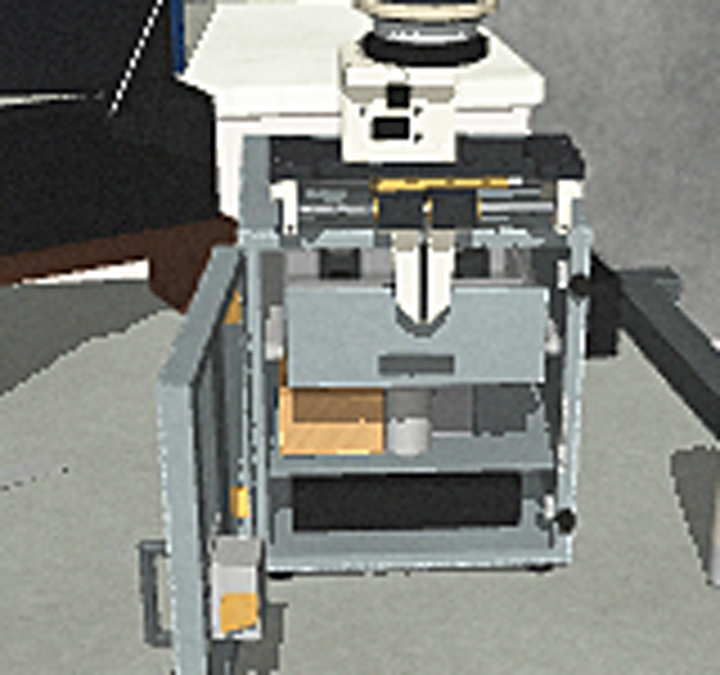

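>>> {"method": "move_arm", "body": {
  "steps": "0 0.002 0 0 255;0 0.004 0 0 255;0 0.006 0 0 255;0 0.008 0 0 255;0 0.009 0 0 255;0 0.009 0 0 255"
}}

```text
clock: 13.25
position: [0.5988, 0.1368, 0.1737]
ee_rot: [0.102, 1.568, -0.102]
force: [1.1, -0.9, -0.1]
width: 0.008
```

>>> {"method": "move_arm", "body": {
  "steps": "0 0.001 0 0 255;0 0.002 0 0 255;0 0.002 0 0 255"
}}

```text
clock: 13.5
position: [0.5989, 0.1386, 0.1736]
ee_rot: [0.102, 1.568, -0.102]
force: [0.5, -1.2, 0.9]
width: 0.001
```

>>> {"method": "move_arm", "body": {
  "steps": "0 0.001 0 0 255;0 0.002 0 0 255;0 0.002 0 0 255"
}}

```text
clock: 13.75
position: [0.5992, 0.1406, 0.1736]
ee_rot: [0.102, 1.568, -0.102]
force: [0.5, -1.6, 0.9]
width: 0.008
```

>>> {"method": "move_arm", "body": {
  "steps": "0 0.001 0 0 255;0 0.002 0 0 255;0 0.002 0 0 255"
}}

```text
clock: 14.0
position: [0.5994, 0.1427, 0.1736]
ee_rot: [0.102, 1.568, -0.102]
force: [0.8, -1.5, 0.2]
width: 0.003
```

>>> {"method": "move_arm", "body": {
  "steps": "0 0.001 0 0 255;0 0.002 0 0 255;0 0.002 0 0 255"
}}

```text
clock: 14.25
position: [0.5993, 0.1428, 0.1735]
ee_rot: [0.101, 1.569, -0.105]
force: [-2.1, -6.6, 2.2]
width: 0.003
```

```bash
python3 - <<'E'
from h import *
s=arm.observe(); print(cab(s['position']),s['force'])
d=snap('side','s11'); P=pts(d)
m=(abs(P[...,2]-.19)<.018)&(P[...,0]>.52)&(P[...,0]<.68)&(P[...,1]>.05)&(P[...,1]<.19)&(d['img'].min(-1)<140)
q=np.array([cab(p) for p in P[m]]); print(len(q),np.percentile(q[:,0],[5,25,50,75,95]))
# cupboard frame front plane
m=(P[...,2]>.03)&(P[...,2]<.24); 
Q=(P-C0); X=Q@cx; Y=Q@cy
m&=(Y<-.104)&(Y>-.114)&(abs(X)<.02); print(m.sum(),np.percentile(X[m],[5,50,95]))
d=snap('top','t11'); P=pts(d); Q=P-C0; X=Q@cx;Y=Q@cy
m=(abs(P[...,2]-.228)<.008)&(abs(Y)<.09)&(abs(X)<.03); print(m.sum(), np.percentile(X[m],[0,5,50,95]) if m.any() else '')
E
```

```text
[-0.01229392 -0.00200807  0.1735269 ] [-2.0827415  -6.59729745  2.19498714]
94 [-0.00606696 -0.0046223  -0.00328957 -0.00145597  0.00039256]
206 [-0.00796236  0.00054853  0.00489426]
34 [-0.00379928 -0.00331927 -0.00189039  0.00110225]
```

View pics/s11.png

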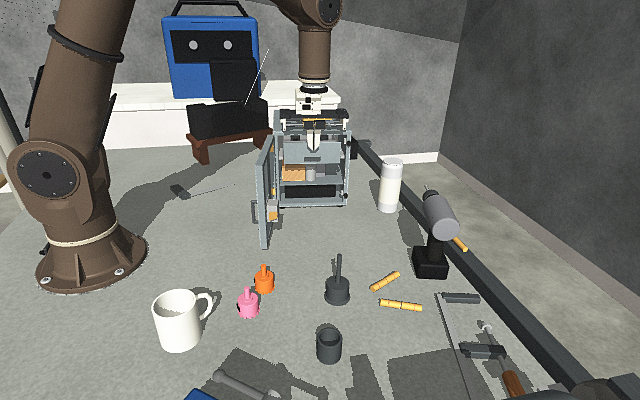

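>>> {"method": "move_arm", "body": {
  "steps": "0 0.001 0 0 255;0 0.001 0 0 255;0 0.001 0 0 255"
}}

```text
clock: 14.6
position: [0.5993, 0.1427, 0.1736]
ee_rot: [0.101, 1.569, -0.106]
force: [-3.1, -9.0, 4.7]
width: 0.007
```

The drawer is home against its stop: the hand stopped at 12 mm and the force climbed to 9 N. Next I back off and plan the door path.

```bash
cat >> h.py <<'E'
def dcen(th,r=.195,gap=0,zyaw=-7.3,a=.018,b=.012,z=.176):
    def u(deg): return np.array([np.cos(np.radians(deg)),np.sin(np.radians(deg)),0])
    t=np.degrees(th); d=u(-7.2-t); X=u(82.8-t); h=a*abs(X@u(zyaw))+b*abs(X@u(zyaw+90))
    return HG+r*d-(.009+h+gap)*X+np.array([0,0,z])
E
python3 - <<'E'
from h import *
go(wor(-.09,0,.27)); 
for th in [1.68,1.4,1.1,.8,.5,.3,.2,.1,.05]: print(th,np.round(dcen(th),4), np.hypot(*dcen(th)[:2]))
print(dcen(1.68,gap=.03)); go(dcen(1.68,gap=.03,z=.27),-7.3)
E
```

```text
clk 14.6 pos [0.5993 0.1427 0.1736] yaw -7.55 F [-3.1 -9.   4.7] w 0.007 | shift [-0.0962 -0.0781 -0.0016] turn 0.0
1.68 [ 0.4069 -0.0217  0.176 ] 0.4074888868474886
1.4 [ 0.4597 -0.0347  0.176 ] 0.4610419505333483
1.1 [ 0.517  -0.0324  0.176 ] 0.5179966474888658
0.8 [ 0.5728 -0.0126  0.176 ] 0.5729099725541646
0.5 [0.6213 0.0244 0.176 ] 0.6217589821608803
0.3 [0.6467 0.0574 0.176 ] 0.6492065414109887
0.2 [0.6567 0.076  0.176 ] 0.6610537478692023
0.1 [0.6647 0.0956 0.176 ] 0.6715199655587916
0.05 [0.6679 0.1058 0.176 ] 0.6762084171887434
[ 0.37773498 -0.01470627  0.176     ]
clk 14.6 pos [0.5993 0.1427 0.1736] yaw -7.55 F [-3.1 -9.   4.7] w 0.007 | shift [-0.0956 -0.1855 -0.1991] turn -0.004
```

>>> {"method": "move_arm", "body": {
  "steps": "0 -0.005 0 0 255;0 -0.02 0 0 255;0 -0.04 0 0 255;-0.015 -0.055 0 0 255;-0.04 -0.06 0 0 255;-0.07 -0.06 0 0 255;-0.09 -0.06 0 0 255;-0.095 -0.06 0 0 255"
}}

```text
clock: 15.27
position: [0.5935, 0.0873, 0.2726]
ee_rot: [0.104, 1.563, -0.1]
force: [-0.4, 0.4, -0.1]
width: 0.003
```

```bash
python3 - <<'E'
from h import *
go(dcen(1.68,gap=.03,z=.275),-7.3); go(dcen(1.68,gap=.03,z=.176),-7.3)
d=snap('side','s12'); snap('top','t12')
cv2.imwrite('pics/s12.png',cv2.resize(d['img'][80:230,220:380],None,fx=4.5,fy=4.5,interpolation=cv2.INTER_CUBIC))
P=pts(np.load('t12.npz')); Q=P-C0; X=Q@cx;Y=Q@cy
m=(abs(P[...,2]-.228)<.008)&(abs(Y)<.09)&(abs(X)<.03); print('front top',m.sum(), np.percentile(X[m],[0,5,50,95]) if m.any() else '')
E
```

```text
clk 15.2667 pos [0.5935 0.0873 0.2726] yaw -7.42 F [-0.4  0.4 -0.1] w 0.003 | shift [-0.0038 -0.129  -0.2008] turn -0.002
clk 15.2667 pos [0.5935 0.0873 0.2726] yaw -7.42 F [-0.4  0.4 -0.1] w 0.003 | shift [ 0.0952 -0.1293 -0.2013] turn -0.002
front top 0
```

View pics/s12.png

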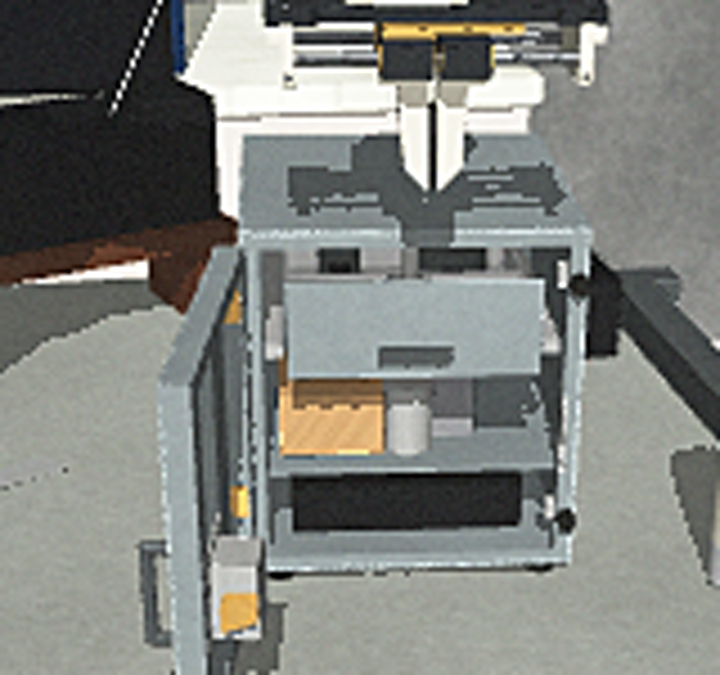

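View pics/t12.png

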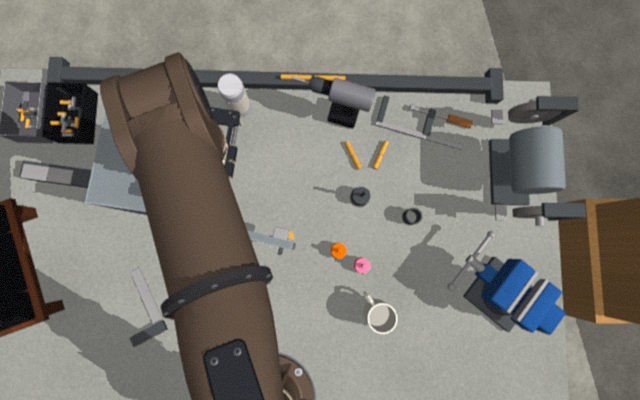

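```bash
python3 - <<'E'
from h import *
d=np.load('s12.npz'); 
p=wor(-.003+.051+0.0,0,.238); print(proj(d,p),proj(d,wor(-.003,0,.228)),proj(d,wor(0,0,.25)))
im=d['img'][125:170,275:350]; im=cv2.convertScaleAbs(im,alpha=1.5,beta=20)
cv2.imwrite('pics/s12z.png',cv2.resize(im,None,fx=10,fy=10,interpolation=cv2.INTER_NEAREST))
E
```

```text
[310.50641125 133.8655315    1.12655953] [311.7615892  142.67459246   1.0871433 ] [311.77277671 135.12675016   1.07902763]
```

View pics/s12z.png

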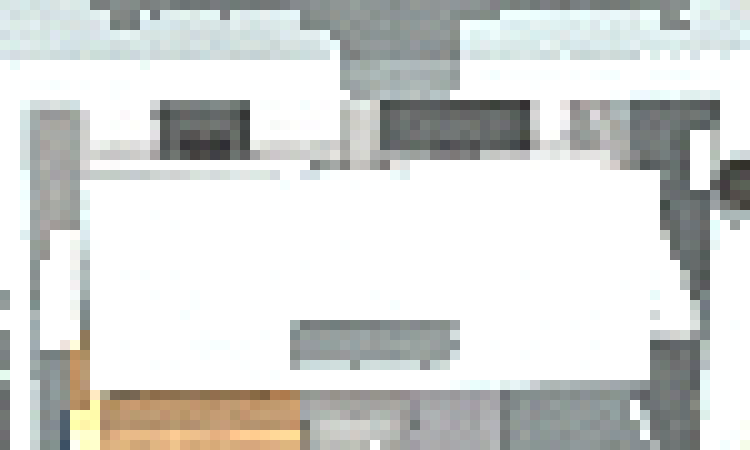

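The saw's shank is visible upright behind the panel at about (311,138). Move over the door to its outer side.

>>> {"method": "move_arm", "body": {
  "steps": "0 -0.010 -0.016 0 255;0 -0.026 -0.041 0 255;0 -0.045 -0.070 0 255;0 -0.064 -0.100 0 255;0 -0.083 -0.130 0 255;0 -0.102 -0.159 0 255;0 -0.119 -0.185 0 255;0 -0.129 -0.201 0 255;0 -0.129 -0.201 0 255"
}}

```text
clock: 16.12
position: [0.3719, -0.0177, 0.2672]
ee_rot: [0.103, 1.571, -0.106]
force: [-0.1, 0.3, 0.2]
width: 0.006
```

```bash
python3 - <<'E'
from h import *
go(dcen(1.68,gap=.03,z=.176),-7.3); st()
d=snap('side','s13'); 
cv2.imwrite('pics/s13.png',cv2.resize(d['img'][80:260,180:380],None,fx=3.5,fy=3.5,interpolation=cv2.INTER_CUBIC))
E
```

```text
clk 16.1167 pos [ 0.3719 -0.0177  0.2672] yaw -7.6 F [-0.1  0.3  0.2] w 0.006 | shift [0.0912 0.0039 0.0057] turn -0.005
{'clock': 16.1167, 'joints': [0.4196, -0.0233, -0.4935, 1.9559, -0.0104, 1.2094, -0.2028], 'dq': [-0.0288, 0.0587, -0.0288, -0.0754, 0.022, -0.0211, -0.0696], 'joint_efforts': [0.6423, -29.3399, 0.5881, -32.6101, -0.4235, 0.0462, 0.9049], 'position': [0.3719, -0.0177, 0.2672], 'ee_rot': [0.1029, 1.5713, -0.1056], 'force': [-0.1333, 0.256, 0.175], 'ft_torque': [-0.0073, -0.1469, 0.0333], 'width': 0.0063}
```

View pics/s13.png

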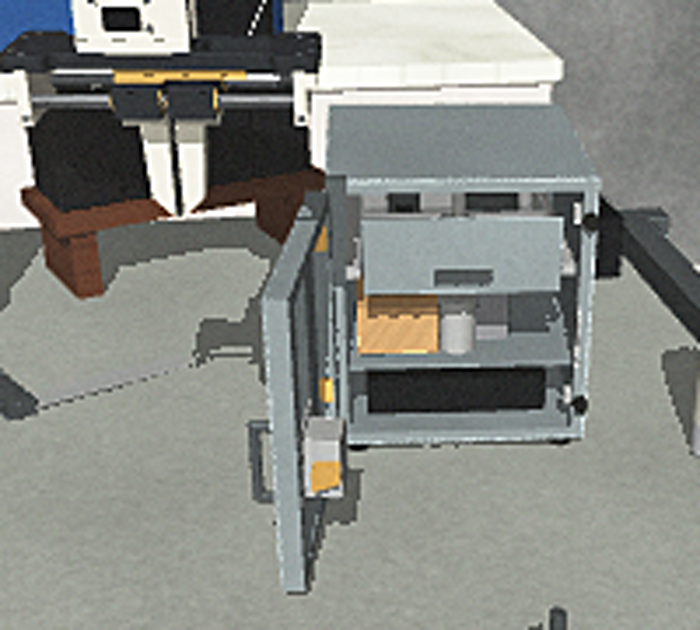

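>>> {"method": "move_arm", "body": {
  "steps": "0.012 0.004 0.006 0 255;0.035 0.004 0.006 0 255;0.06 0.004 0.006 0 255;0.08 0.004 0.006 0 255;0.089 0.004 0.006 0 255;0.091 0.004 0.006 0 255"
}}

```text
clock: 16.67
position: [0.3815, -0.0122, 0.1756]
ee_rot: [0.102, 1.572, -0.101]
force: [-1.1, 0.5, -0.0]
width: 0.005
```

```bash
cat >> h.py <<'E'
def plan(ths,r=.195,z=.176,s=None,gap=0):
    s=s or arm.observe(); M=R.from_rotvec(s['ee_rot']).as_matrix()
    print('clk',round(s['clock'],2),'pos',np.round(s['position'],4),'F',np.round(s['force'],1))
    out=[]
    for th in ths:
        d=M.T@(dcen(th,r=r,z=z,gap=gap)-s['position']); out.append(' '.join(f'{v:.3f}' for v in d)+' 0 255')
    print(';'.join(out))
E
python3 - <<'E'
from h import *
plan([1.76,1.72,1.69,1.67,1.65,1.63,1.61,1.58,1.55,1.52])
E
```

```text
clk 16.67 pos [ 0.3815 -0.0122  0.1756] F [-1.1  0.5 -0. ]
-0.000 -0.001 0.011 0 255;-0.000 -0.004 0.018 0 255;-0.000 -0.006 0.024 0 255;-0.000 -0.007 0.028 0 255;-0.001 -0.008 0.032 0 255;-0.001 -0.008 0.037 0 255;-0.001 -0.009 0.041 0 255;-0.001 -0.010 0.047 0 255;-0.001 -0.011 0.053 0 255;-0.001 -0.011 0.058 0 255
```

>>> {"method": "move_arm", "body": {
  "steps": "0 -0.001 0.008 0 255;0 -0.004 0.016 0 255;0 -0.006 0.022 0 255;0 -0.007 0.026 0 255;0 -0.008 0.030 0 255;0 -0.008 0.034 0 255;0 -0.009 0.038 0 255;0 -0.010 0.043 0 255;0 -0.011 0.048 0 255;0 -0.011 0.054 0 255"
}}

```text
clock: 17.5
position: [0.4347, -0.0309, 0.1776]
ee_rot: [0.102, 1.569, -0.102]
force: [-2.0, 1.2, 0.6]
width: 0.004
```

```bash
python3 - <<'E'
from h import *
plan(np.arange(1.52,1.1,-.04))
d=snap('side','s14'); 
cv2.imwrite('pics/s14.png',cv2.resize(d['img'][80:260,180:380],None,fx=3.5,fy=3.5,interpolation=cv2.INTER_CUBIC))
E
```

```text
clk 17.5 pos [ 0.4347 -0.0309  0.1776] F [-2.   1.2  0.6]
0.002 0.000 0.003 0 255;0.002 -0.000 0.010 0 255;0.002 -0.001 0.018 0 255;0.002 -0.001 0.025 0 255;0.002 -0.000 0.033 0 255;0.002 0.000 0.040 0 255;0.002 0.001 0.048 0 255;0.002 0.002 0.056 0 255;0.002 0.004 0.063 0 255;0.002 0.006 0.071 0 255;0.002 0.008 0.078 0 255
```

View pics/s14.png

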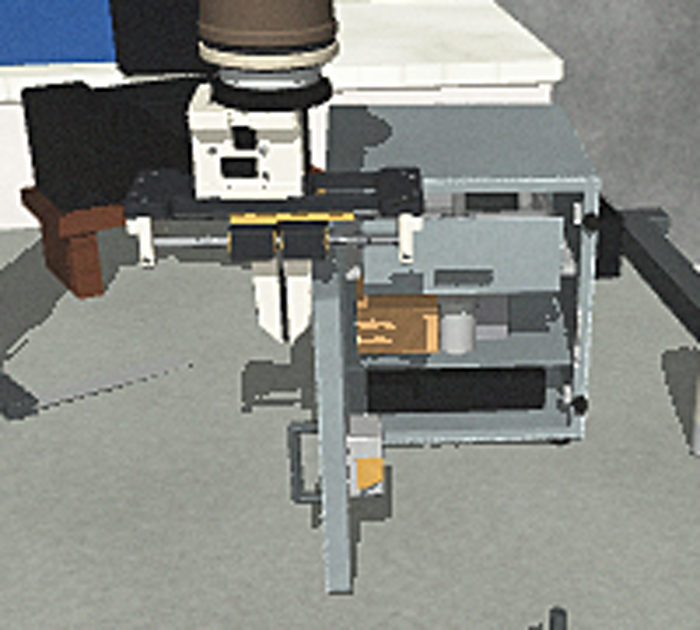

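The finger is on the outer face and the door is swinging at about 2 N. Continue.

>>> {"method": "move_arm", "body": {
  "steps": "0.001 0 0.006 0 255;0.002 0 0.012 0 255;0.002 -0.001 0.019 0 255;0.002 -0.001 0.026 0 255;0.002 0 0.033 0 255;0.002 0 0.040 0 255;0.002 0.001 0.048 0 255;0.002 0.002 0.056 0 255;0.002 0.004 0.063 0 255;0.002 0.006 0.071 0 255"
}}

```text
clock: 18.38
position: [0.5063, -0.0339, 0.1755]
ee_rot: [0.102, 1.569, -0.102]
force: [-3.0, 1.2, -0.4]
width: 0.006
```

```bash
python3 - <<'E'
from h import *
plan(np.arange(1.14,.7,-.04))
E
```

```text
clk 18.38 pos [ 0.5063 -0.0339  0.1755] F [-3.   1.2 -0.4]
-0.000 0.001 0.003 0 255;-0.000 0.003 0.010 0 255;-0.000 0.005 0.018 0 255;-0.000 0.008 0.025 0 255;-0.000 0.012 0.032 0 255;-0.000 0.015 0.039 0 255;-0.000 0.019 0.046 0 255;-0.000 0.023 0.053 0 255;-0.000 0.027 0.060 0 255;-0.000 0.032 0.066 0 255;-0.000 0.037 0.073 0 255
```

>>> {"method": "move_arm", "body": {
  "steps": "0 0.002 0.006 0 255;0 0.004 0.013 0 255;0 0.006 0.020 0 255;0 0.009 0.027 0 255;0 0.013 0.034 0 255;0 0.017 0.042 0 255;0 0.021 0.049 0 255;0 0.025 0.056 0 255;0 0.030 0.063 0 255;0 0.035 0.070 0 255"
}}

```text
clock: 19.22
position: [0.5804, -0.008, 0.1756]
ee_rot: [0.102, 1.568, -0.102]
force: [-3.2, -0.7, -0.5]
width: 0.004
```

```bash
python3 - <<'E'
from h import *
plan(np.arange(.74,.3,-.04))
d=snap('side','s15'); 
cv2.imwrite('pics/s15.png',cv2.resize(d['img'][80:260,180:380],None,fx=3.5,fy=3.5,interpolation=cv2.INTER_CUBIC))
E
```

```text
clk 19.22 pos [ 0.5804 -0.008   0.1756] F [-3.2 -0.7 -0.5]
-0.000 0.002 0.003 0 255;-0.000 0.007 0.009 0 255;-0.000 0.013 0.015 0 255;-0.000 0.018 0.021 0 255;-0.000 0.025 0.026 0 255;-0.000 0.031 0.031 0 255;-0.000 0.037 0.036 0 255;-0.000 0.044 0.041 0 255;-0.000 0.051 0.046 0 255;-0.000 0.058 0.050 0 255;-0.000 0.066 0.054 0 255
```

View pics/s15.png

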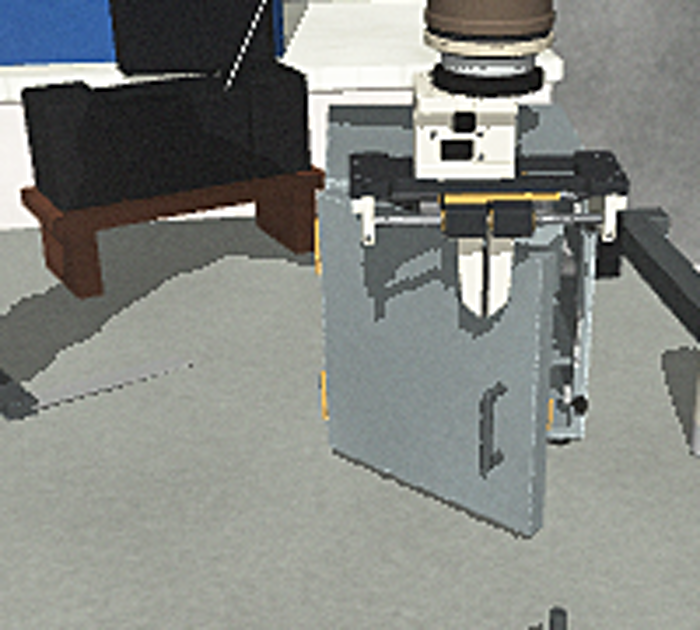

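>>> {"method": "move_arm", "body": {
  "steps": "0 0.004 0.006 0 255;0 0.009 0.012 0 255;0 0.014 0.017 0 255;0 0.020 0.022 0 255;0 0.026 0.027 0 255;0 0.032 0.032 0 255;0 0.038 0.037 0 255;0 0.045 0.042 0 255;0 0.051 0.046 0 255;0 0.057 0.050 0 255"
}}

```text
clock: 20.1
position: [0.6372, 0.0424, 0.1756]
ee_rot: [0.102, 1.568, -0.102]
force: [-2.9, -2.2, 0.4]
width: 0.005
```

```bash
python3 - <<'E'
from h import *
plan(np.arange(.36,.15,-.02))
E
```

```text
clk 20.1 pos [0.6372 0.0424 0.1756] F [-2.9 -2.2  0.4]
-0.000 0.005 0.002 0 255;-0.000 0.009 0.004 0 255;-0.000 0.012 0.006 0 255;-0.000 0.016 0.007 0 255;-0.000 0.020 0.009 0 255;-0.000 0.024 0.011 0 255;-0.000 0.028 0.012 0 255;-0.000 0.032 0.014 0 255;-0.000 0.036 0.015 0 255;-0.000 0.040 0.016 0 255;-0.000 0.044 0.017 0 255
```

>>> {"method": "move_arm", "body": {
  "steps": "0 0.004 0.002 0 255;0 0.008 0.004 0 255;0 0.012 0.006 0 255;0 0.016 0.007 0 255;0 0.019 0.009 0 255;0 0.022 0.010 0 255;0 0.025 0.011 0 255;0 0.028 0.012 0 255;0 0.030 0.013 0 255;0 0.032 0.014 0 255"
}}

```text
clock: 20.93
position: [0.6547, 0.0719, 0.1756]
ee_rot: [0.102, 1.568, -0.102]
force: [-0.9, -0.7, 0.2]
width: 0.003
```

```bash
cat >> h.py <<'E'
def doorang(d,dbg=False):
    # door outer face line from side cloud: plane fit, angle vs cupboard front
    P=pts(d); Q=P-C0; X=Q@cx; Y=Q@cy; Z=P[...,2]
    m=(Z>.16)&(Z<.205)&(Y>-.10)&(Y<.10)&(X<-.005)&(X>-.12)
    m|=(Z>.03)&(Z<.07)&(Y>-.10)&(Y<.10)&(X<-.005)&(X>-.12)
    x,y=X[m],Y[m]; p=np.polyfit(y,x,1)
    for _ in range(4):
        r=x-np.polyval(p,y); k=abs(r)<.006; p=np.polyfit(y[k],x[k],1)
    return np.arctan(p[0]),k.sum(),np.polyval(p,[-.083,.119])
E
python3 - <<'E'
from h import *
plan(np.arange(.2,.0,-.02))
d=snap('side','s16'); print(doorang(d))
cv2.imwrite('pics/s16.png',cv2.resize(d['img'][80:260,180:380],None,fx=3.5,fy=3.5,interpolation=cv2.INTER_CUBIC))
E
```

```text
clk 20.93 pos [0.6547 0.0719 0.1756] F [-0.9 -0.7  0.2]
-0.000 0.004 0.001 0 255;-0.000 0.008 0.003 0 255;-0.000 0.012 0.004 0 255;-0.000 0.017 0.005 0 255;-0.000 0.021 0.006 0 255;-0.000 0.025 0.007 0 255;-0.000 0.029 0.008 0 255;-0.000 0.033 0.008 0 255;-0.000 0.037 0.009 0 255;-0.000 0.042 0.010 0 255
(np.float64(0.2338673768865114), np.int64(1749), array([-0.06530933, -0.01718758]))
```

View pics/s16.png

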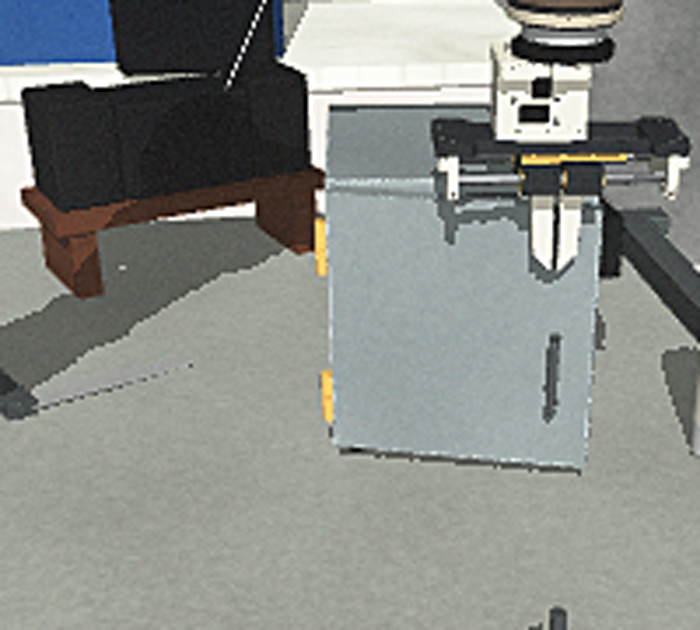

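>>> {"method": "move_arm", "body": {
  "steps": "0 0.002 0.001 0 255;0 0.004 0.001 0 255;0 0.006 0.002 0 255;0 0.008 0.003 0 255;0 0.009 0.003 0 255;0 0.010 0.003 0 255;0 0.011 0.004 0 255;0 0.012 0.004 0 255"
}}

```text
clock: 21.65
position: [0.6604, 0.083, 0.1757]
ee_rot: [0.102, 1.568, -0.102]
force: [1.4, -0.6, 0.5]
width: 0.003
```

>>> {"method": "move_arm", "body": {
  "steps": "0 0.0015 0 0 255;0 0.003 0.001 0 255;0 0.004 0.001 0 255;0 0.004 0.001 0 255"
}}

```text
clock: 21.98
position: [0.6619, 0.0872, 0.1756]
ee_rot: [0.102, 1.568, -0.102]
force: [0.3, -0.6, -0.5]
width: 0.007
```

```bash
python3 - <<'E'
from h import *
plan([.16,.14,.12,.1,.08,.05,.03,.01])
d=snap('side','s17'); print(doorang(d))
E
```

```text
clk 21.98 pos [0.6619 0.0872 0.1756] F [ 0.3 -0.6 -0.5]
-0.000 -0.004 -0.001 0 255;-0.000 0.000 -0.000 0 255;-0.000 0.005 0.001 0 255;-0.000 0.009 0.002 0 255;-0.000 0.013 0.002 0 255;-0.000 0.019 0.004 0 255;-0.000 0.023 0.004 0 255;-0.000 0.028 0.005 0 255
(np.float64(0.15348031362852158), np.int64(1715), array([-0.04840074, -0.01715196]))
```

>>> {"method": "move_arm", "body": {
  "steps": "0 0.001 0 0 255;0 0.002 0 0 255;0 0.002 0 0 255"
}}

```text
clock: 22.28
position: [0.6621, 0.0889, 0.1757]
ee_rot: [0.102, 1.568, -0.102]
force: [0.7, -1.1, -0.5]
width: 0.004
```

>>> {"method": "move_arm", "body": {
  "steps": "0 0.001 0.0005 0 255;0 0.002 0.0005 0 255;0 0.002 0.0005 0 255"
}}

```text
clock: 22.53
position: [0.6628, 0.091, 0.1757]
ee_rot: [0.102, 1.568, -0.102]
force: [0.7, -1.7, 0.6]
width: 0.008
```

>>> {"method": "move_arm", "body": {
  "steps": "0 0.001 0 0 255;0 0.002 0 0 255;0 0.002 0 0 255"
}}

```text
clock: 22.78
position: [0.6631, 0.0929, 0.1757]
ee_rot: [0.102, 1.568, -0.102]
force: [1.4, -1.4, 0.5]
width: 0.008
```

>>> {"method": "move_arm", "body": {
  "steps": "0 0.001 0.0003 0 255;0 0.002 0.0003 0 255;0 0.002 0.0003 0 255"
}}

```text
clock: 23.03
position: [0.6636, 0.095, 0.1756]
ee_rot: [0.102, 1.568, -0.102]
force: [1.1, -1.3, 0.6]
width: 0.005
```

>>> {"method": "move_arm", "body": {
  "steps": "0 0.001 0.0003 0 255;0 0.002 0.0003 0 255;0 0.002 0.0003 0 255"
}}

```text
clock: 23.28
position: [0.6641, 0.0965, 0.1756]
ee_rot: [0.102, 1.568, -0.102]
force: [-1.4, -2.7, 0.4]
width: 0.007
```

>>> {"method": "move_arm", "body": {
  "steps": "0 0.001 0 0 255;0 0.002 0 0 255;0 0.002 0 0 255"
}}

```text
clock: 23.53
position: [0.6642, 0.097, 0.1756]
ee_rot: [0.102, 1.569, -0.105]
force: [-1.8, -6.0, 2.4]
width: 0.009
```

The bolt has met the strike at reported y≈0.097. Press slowly from here.

>>> {"method": "move_arm", "body": {
  "steps": "0 0.0005 0 0 255;0 0.001 0 0 255;0 0.001 0 0 255"
}}

```text
clock: 23.78
position: [0.6643, 0.0975, 0.1756]
ee_rot: [0.102, 1.569, -0.106]
force: [-2.0, -6.9, 2.5]
width: 0.003
```

>>> {"method": "move_arm", "body": {
  "steps": "0 0.0005 0 0 255;0 0.001 0 0 255;0 0.001 0 0 255"
}}

```text
clock: 24.03
position: [0.6645, 0.0982, 0.1756]
ee_rot: [0.102, 1.569, -0.106]
force: [-2.0, -6.4, 3.3]
width: 0.004
```

>>> {"method": "move_arm", "body": {
  "steps": "0 0.0005 0 0 255;0 0.001 0 0 255;0 0.001 0 0 255"
}}

```text
clock: 24.28
position: [0.6647, 0.099, 0.1756]
ee_rot: [0.102, 1.569, -0.106]
force: [-2.9, -7.6, 3.0]
width: 0.005
```

>>> {"method": "move_arm", "body": {
  "steps": "0 0.0005 0 0 255;0 0.001 0 0 255;0 0.0015 0.0003 0 255;0 0.002 0.0003 0 255"
}}

```text
clock: 24.62
position: [0.6651, 0.1005, 0.1756]
ee_rot: [0.101, 1.569, -0.107]
force: [-2.5, -9.6, 3.7]
width: 0.004
```

>>> {"method": "move_arm", "body": {
  "steps": "0 0.0005 0 0 255;0 0.001 0 0 255;0 0.0015 0.0003 0 255;0 0.002 0.0003 0 255"
}}

```text
clock: 24.95
position: [0.6656, 0.1022, 0.1756]
ee_rot: [0.101, 1.569, -0.107]
force: [-2.9, -9.7, 3.8]
width: 0.005
```

>>> {"method": "move_arm", "body": {
  "steps": "0 0.0005 0 0 255;0 0.001 0 0 255;0 0.0015 0.0003 0 255;0 0.002 0.0003 0 255"
}}

```text
clock: 25.28
position: [0.666, 0.1038, 0.1756]
ee_rot: [0.101, 1.569, -0.108]
force: [-3.8, -11.3, 5.2]
width: 0.004
```

>>> {"method": "move_arm", "body": {
  "steps": "0 0.0005 0 0 255;0 0.001 0 0 255;0 0.0015 0.0002 0 255;0 0.002 0.0002 0 255"
}}

```text
clock: 25.62
position: [0.6664, 0.1055, 0.1757]
ee_rot: [0.101, 1.569, -0.108]
force: [-4.0, -10.9, 5.8]
width: 0.005
```

>>> {"method": "move_arm", "body": {
  "steps": "0 0.0005 0 0 255;0 0.001 0 0 255;0 0.0015 0.0002 0 255;0 0.002 0.0002 0 255"
}}

```text
clock: 25.95
position: [0.6668, 0.1071, 0.1756]
ee_rot: [0.101, 1.57, -0.109]
force: [-5.4, -12.2, 6.0]
width: 0.002
```

>>> {"method": "move_arm", "body": {
  "steps": "0 0.0005 0 0 255;0 0.001 0 0 255;0 0.001 0 0 255"
}}

```text
clock: 26.2
position: [0.667, 0.1082, 0.1756]
ee_rot: [0.101, 1.57, -0.109]
force: [-4.7, -10.8, 5.3]
width: 0.004
```

>>> {"method": "move_arm", "body": {
  "steps": "0 0.0005 0 0 255;0 0.001 0 0 255;0 0.001 0 0 255"
}}

```text
clock: 26.45
position: [0.6672, 0.109, 0.1756]
ee_rot: [0.101, 1.569, -0.109]
force: [-4.4, -10.8, 5.6]
width: 0.005
```

>>> {"method": "move_arm", "body": {
  "steps": "0 0.0005 0 0 255;0 0.001 0 0 255;0 0.001 0 0 255"
}}

```text
clock: 26.7
position: [0.6673, 0.1098, 0.1756]
ee_rot: [0.101, 1.569, -0.109]
force: [-4.3, -12.2, 6.3]
width: 0.004
```

>>> {"method": "move_arm", "body": {
  "steps": "0 0.0005 0 0 255;0 0.001 0 0 255;0 0.001 0 0 255"
}}

```text
clock: 26.95
position: [0.668, 0.1126, 0.1756]
ee_rot: [0.102, 1.568, -0.106]
force: [-1.6, -8.9, 2.3]
width: 0.002
```

The force dropped and the hand jumped forward 2.8 mm, which looks like the snap. One small further press to confirm the stop.

>>> {"method": "move_arm", "body": {
  "steps": "0 0.0005 0 0 255;0 0.0005 0 0 255;0 0.0005 0 0 255"
}}

```text
clock: 27.2
position: [0.668, 0.1125, 0.1756]
ee_rot: [0.101, 1.569, -0.107]
force: [-2.5, -10.0, 3.6]
width: 0.002
```

```bash
python3 - <<'E'
from h import *
st(); d=snap('side','s18'); print(doorang(d))
E
```

```text
{'clock': 27.2, 'joints': [0.0203, 0.5726, -0.4384, 1.4146, 0.2517, 1.2111, -0.5785], 'dq': [0.0009, 0.0002, -0.0001, 0.001, -0.0003, 0.0004, 0.0008], 'joint_efforts': [-6.1656, -72.8372, -12.0796, -31.8557, -2.3429, -1.8683, 0.1474], 'position': [0.668, 0.1125, 0.1756], 'ee_rot': [0.1014, 1.5685, -0.1072], 'force': [-2.5203, -9.9659, 3.5788], 'ft_torque': [-1.7725, 0.1918, -0.1658], 'width': 0.0024}
(np.float64(0.029856046773067274), np.int64(1654), array([-0.0232487 , -0.01721599]))
```

>>> {"method": "move_arm", "body": {
  "steps": "0 -0.001 0 0 255;0 -0.002 0 0 255;0 -0.003 0 0 255;0 -0.004 0 0 255;0 -0.005 0 0 255;0 -0.007 0 0 255;0 -0.009 0 0 255;0 -0.012 0 0 255"
}}

```text
clock: 27.92
position: [0.6661, 0.1047, 0.1756]
ee_rot: [0.102, 1.569, -0.101]
force: [-0.7, -0.3, 0.2]
width: 0.008
```

```bash
python3 - <<'E'
from h import *
go([0.66,.05,.2756]); d=snap('side','s19'); print(doorang(d))
E
```

```text
clk 27.9167 pos [0.6661 0.1047 0.1756] yaw -7.39 F [-0.7 -0.3  0.2] w 0.008 | shift [-0.1   -0.055  0.001] turn 0.0
(np.float64(0.034337906414484386), np.int64(1652), array([-0.0242477 , -0.01730871]))
```

>>> {"method": "move_arm", "body": {
  "steps": "0 -0.012 0 0 255;0 -0.035 0 0 255;0 -0.06 0 0 255;0 -0.085 0 0 255;0 -0.10 0 0 255;-0.02 -0.11 -0.03 0 255;-0.05 -0.11 -0.06 0 255;-0.08 -0.11 -0.09 0 255;-0.08 -0.11 -0.12 0 255;-0.08 -0.11 -0.14 0 255"
}}

```text
clock: 28.8
position: [0.5119, 0.0137, 0.2578]
ee_rot: [0.102, 1.565, -0.101]
force: [-0.3, -0.1, 0.6]
width: 0.008
```

```bash
python3 - <<'E'
from h import *
st(); d=snap('side','s20'); print(doorang(d)); t=snap('top','t20'); w=snap('wrist','w20')
cv2.imwrite('pics/s20.png',cv2.resize(d['img'][80:260,180:380],None,fx=3.5,fy=3.5,interpolation=cv2.INTER_CUBIC))
P=pts(t); Q=P-C0; X=Q@cx;Y=Q@cy
m=(abs(P[...,2]-.257)<.008)&(abs(Y)<.11)&(X<-.001)&(X>-.06); 
if m.sum()>20:
    p=np.polyfit(Y[m],X[m],1); print('top door',m.sum(),np.arctan(p[0]))
E
```

```text
{'clock': 28.8, 'joints': [0.2751, 0.2389, -0.5, 1.7063, 0.1218, 1.2236, -0.3835], 'dq': [0.0977, -0.3685, -0.0662, 0.5262, -0.1579, -0.1663, 0.0179], 'joint_efforts': [-0.1319, -47.7282, -3.1131, -35.3995, 0.248, 0.3536, -0.0341], 'position': [0.5119, 0.0137, 0.2578], 'ee_rot': [0.1017, 1.5649, -0.1014], 'force': [-0.2566, -0.0926, 0.5562], 'ft_torque': [0.033, -0.0713, -0.0421], 'width': 0.0084}
(np.float64(0.03345728798631967), np.int64(1647), array([-0.02407736, -0.01731646]))
top door 130 0.09170781963164808
```

View pics/s20.png

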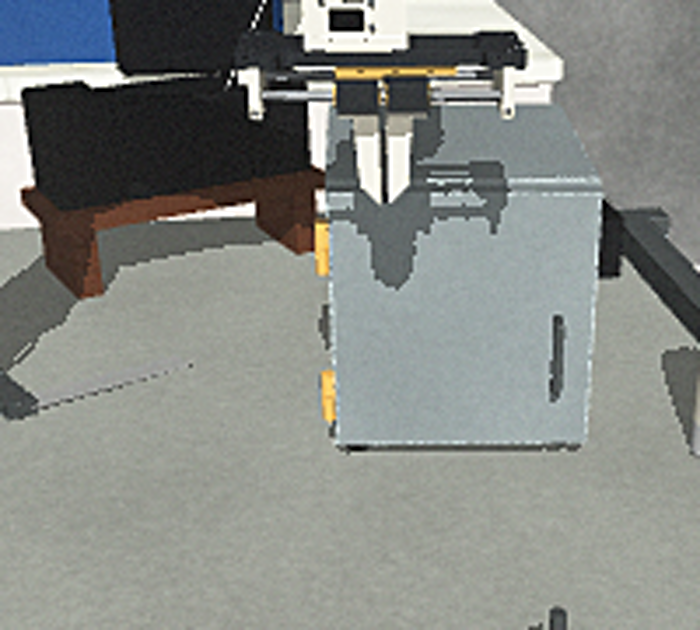

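View pics/t20.png

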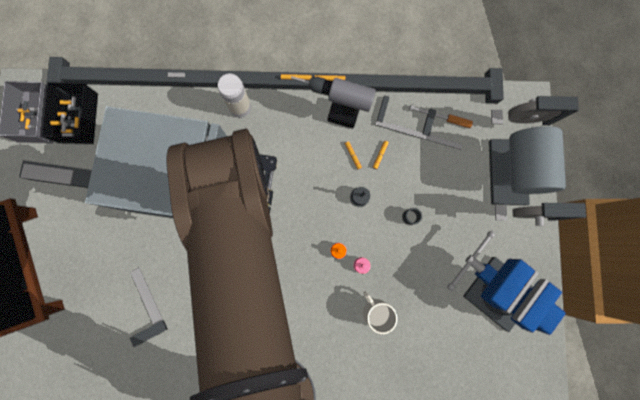

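>>> {"method": "move_arm", "body": {
  "steps": "-0.01 -0.02 -0.01 0 255;-0.02 -0.05 -0.03 0 255;-0.03 -0.08 -0.05 0 255;-0.04 -0.11 -0.07 0 255;-0.04 -0.14 -0.08 0 255;-0.04 -0.16 -0.08 0 255;-0.04 -0.16 -0.08 0 255;-0.04 -0.16 -0.08 0 255;-0.04 -0.16 -0.08 0 255;-0.04 -0.16 -0.08 0 255"
}}

```text
clock: 29.78
position: [0.4139, -0.1343, 0.2954]
ee_rot: [0.101, 1.569, -0.1]
force: [-0.2, -0.3, 0.3]
width: 0.008
```

```bash
python3 - <<'E'
from h import *
s=arm.observe(); print(s['clock'],s['position'],s['force']); d=snap('side','s21'); print(doorang(d)); t=snap('top','t21')
P=pts(t); Q=P-C0; X=Q@cx;Y=Q@cy
m=(abs(P[...,2]-.257)<.006)&(abs(Y)<.11)&(X<-.004)&(X>-.04); 
if m.sum()>20:
    p=np.polyfit(Y[m],X[m],1); print('top door',m.sum(),np.arctan(p[0]),np.polyval(p,[.119,-.11]))
T0=np.load('t0.npz') if False else np.load('top0.npz')
df=np.abs(t['img'].astype(int)-T0['img']).max(-1)
for n,(u,v) in dict(tube=(412,216),rod=(360,196),ha=(350,153),hb=(381,154),orange=(338,251),pink=(363,266)).items(): print(n,(df[v-12:v+13,u-12:u+13]>60).sum())
E
```

```text
29.7833 [ 0.41389757 -0.13432042  0.29540803] [-0.22089009 -0.32440823  0.30550415]
(np.float64(0.03470676055368654), np.int64(1650), array([-0.02429078, -0.01727719]))
top door 752 0.026314233239669204 [-0.01099533 -0.01702268]
tube 0
rod 31
ha 0
hb 0
orange 395
pink 508
```

View pics/t21.png

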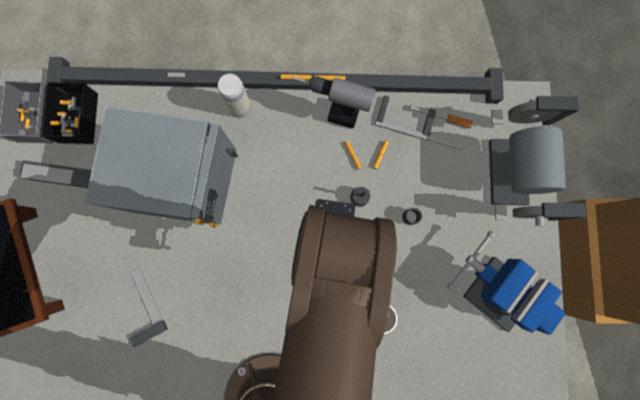

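```bash
python3 - <<'E'
from cell import arm
print(arm.sign_off())
E
```

```text
the job is handed in; nothing more can be done
None
```

The job is done and handed in at about 30 s. The hole saw stands upright in the front bay, the drawer is home against its stop, and the door is shut and holding by itself.

- **Hole saw:** The first grasp closed on nothing because the real fingertips sit about 40 mm higher than the reported TCP. I measured that from the depth image, corrected for it, and gripped the shank at 11.4 mm opening. After the drawer went in, the side view showed its shank upright behind the panel.
- **Drawer:** It stopped with its face about 3 mm proud of the cupboard front, as specified, and the force climbed to about 9–10 N.
- **Door and latch:** I pressed in 0.5–2 mm steps, with about 14 N total at most. At the snap the force fell from about 14 N to 9 N and the hand jumped forward 2.8 mm, then stopped.
- **Hold check:** With the hand clear, the door read 0.033–0.035 rad from the side camera for almost 2 s. Unlatched it should rest at 0.084 rad or more, unless the bolt hangs part-way in.

**Checks that disagreed or fell short:**
- The clear top view gave 0.026 rad for the door, within the noise I expect between the two cameras. An earlier top fit gave 0.092 rad, but the arm was covering part of the door, so I discarded it.
- The bolt itself could not be seen. That it latched is inferred from the force drop, the jump and the resting angle.
- The tube and both hinges showed no change in the last top picture. The rod foot was partly beside the arm there, and the orange and pink look-alikes were hidden, but all three were in place in the picture before.

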